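# Fetch the ring mould from behind the canisters

### The job

First clear the three tall containers (jar, square tin, pepper mill) out of the dark tray and stand them upright on the long pale board; then fetch the little fluted ring mould that stood behind them and set it upright in the middle of the round cork mat; then stand each container back in the tray on the very spot where it stood at the start. Set everything down rather than dropping it, never knock anything over, and leave the cake tin, the cup and the ramekin alone.

Things in the scene. Friction and masses are not known exactly. Their poses are not given: they have to be found in the camera images.
- tray: Fixed dark wooden tray, 200 x 250 mm, 18 mm high, rim 8 mm wide; floor 8 mm above the worktop. Origin: centre of its underside; x points away from the robot across the 200 mm (turned up to 0.25 rad), y along the 250 mm. The tall containers stand in any order in a row along y, 66 mm apart, 30 mm nearer the robot than the centre; the mould is behind the row.
- board: Fixed pale wooden chopping board, the side area: 290 mm (its x) x 160 mm (its y), 14 mm thick. Lies to the left or the right of the tray. Origin: centre of its underside, on the worktop.
- mat: Fixed round cork mat, 120 mm in diameter, 8 mm thick, where the mould goes; on the other side of the tray from the board. Origin: centre of its underside, on the worktop.
- jar: Loose round white ceramic jar with a thin blue band and cork stopper: body 52 mm in diameter and 94 mm high, stopper 42 mm in diameter above it to 108 mm. About 0.3 kg. Origin: centre of its underside, z up.
- tin: Loose square aluminium canister, 48 x 48 mm and 104 mm high, with a dark lid 44 x 44 mm above it to 112 mm. About 0.22 kg. Origin: centre of its underside, z up, x and y square to its sides.
- mill: Loose wooden pepper mill: foot 52 mm in diameter, straight shaft 43 mm in diameter from 45 to 112 mm up, rounded top at 128 mm. About 0.2 kg. Origin: centre of its underside, z up.
- mould: Loose small fluted steel ring mould (open above, with a tube up its middle), 60 mm in diameter, straight-sided, 42 mm high, about 0.15 kg. While the tall containers stand beside it there is no room for a gripper's body to come down over it. Origin: centre of its underside, z up.
- cake_tin: Bystander: loose round dark steel cake tin, 130 mm in diameter, 45 mm high, beyond the tray. Origin: centre of its underside.
- cup: Bystander: loose blue mug with a handle, 80 mm in diameter, 85 mm high, at the far right. Origin: centre of its underside.
- ramekin: Bystander: loose empty white ceramic ramekin, 84 mm in diameter, 42 mm high, at the far left. Origin: centre of its underside.

How it is judged:
By the outcome, as a careful person would: the job done as asked, in the order asked, and still so for the second after the job is handed in, with the robot touching nothing.
It also fails if it takes over 147 s, if anything falls off the work surface, if the arm or the gripper's body presses on something with over 40 N, if the wrist force passes 120 N, or if a joint passes its speed limit or range.

### The arm

A 6-joint arm with a two-finger parallel gripper is mounted at the origin on the work surface. World frame = base frame: x ahead of the robot, y to its left, z up, the work surface at z = 0. Lengths are in m, angles in degrees, forces in N, time in s.
With the tool pointing down it reaches from about 0.35 to 0.875 m from the base axis. Payload 4.2 kg.
Tool frame: the origin (TCP) lies between the finger pads; the fingertips stand 17 mm ahead of it and the grasp point (between the pads) lies 2 mm behind it; z points along the fingers, y is the direction in which the jaws open and shut (so a half turn about z gives the same grasp; the last joint's range is limited). The gripper opens to 87 mm and grips with 3 to 60 N. Pads are 19 mm wide; open, the fingers measure 117 mm over their backs; the gripper's body (75 mm by 190 mm) begins 51 mm behind the grasp point.
Start: joints at [80.879, 22.042, 0.453, 0, -68.411, -14.817], TCP at [0.254, 0.571, 0.24] pointing down, gripper open.
Joint ranges: [-179.83, 179.83], [-69.29, 118.12], [-61.27, 80.66], [-181.25, 117.63], [-171.15, -9.14], [-177.46, 177.46]. Speed limits (degrees/s): [159.86, 159.86, 180, 180, 180, 180].

### API

Orientations are given as a 3x3 rotation matrix whose columns are the frame's x, y, z axes.
In Python, from station import r gives the robot as it stands.
- The arm moves only by the shell command python3 -m creep 'ROWS'. ROWS is JSON, a list of rows, each a list of 7 numbers: the opening, from 0 (shut) to 1 (fully open), then the shift along the tool's x, y, z scaled (see below), then the turn, a rotation vector about the tool's x, y, z scaled (see below). A call has 1 to 5 rows; each row is the pose to reach, as a shift and turn from the pose measured when the call began, along the tool's axes at that moment, turning the shorter way round; what a row does not reach only later rows make up. The controller multiplies each number of a shift by 300 mm and each number of a turn by 180 degrees. A row lasts 1/12 s, in which the tool goes at most 41.7 mm and 7.16 degrees, less where a joint would pass 70% of its speed; a pose out of reach is approached as far as the arm can. A call with a number of a shift or a turn outside -1 to 1 is refused whole. A call with a gripper value outside its range is refused whole. The fingers move at their own pace and stop on an object; the grip force is fixed at half the most. Time passes only in rows, so rows that repeat a pose let the fingers close. It gives the time, the measured TCP pose, the force and the opening at its end, in the units of the state.
- r.sense(): the state, without advancing time (a new reading comes with each control period).
- r.capture(name): name is "side" or "top"; returns the picture (400x640x3 uint8, blue, green, red); there is no depth.
- r.camera_model(name): a dict with "mtx" (3x3 intrinsics, pixels), "R" (3x3) and "t" (3): a world point X has camera coordinates R X + t. Camera axes: x right, y down, z forward; pixel columns grow to the right and rows downward; lengths in m; the calibration is good to about 2 mm. A picture is of the moment at which its call begins. camera_model takes no time and is no camera call.
- r.finish_job(): hands the job in, once; it reports no verdict.
Trained networks look in the newest picture that a camera, given by its name, has taken for a name from the list of things; names that differ only in an ending like _2 or _b are one class to them, and where a whole thing is asked for, a point or a joint stands for the part that bears it (a point fixed in the world has none). Each returns a list of dicts, best first, with "score" (0 to 1); they miss things now and then, are a little off and sometimes report something else, mostly with a low value. They report only what shows in the picture. A call takes as long as a camera call.
- r.recognise(camera, target): "rect" ([left, top, right, bottom] as shares, 0 to 1, of the picture: columns of its width, rows of its height, round what is visible of it).
- r.outline_of(camera, target): "pixels" (400x640 bool, what is visible of it) and "rect" ([left, top, right, bottom] as shares, 0 to 1, of the picture: columns of its width, rows of its height, round what is visible of it).
The state is a dict: "time_s": time; "joints": joint angles; "joint_velocities": joint speeds; "effort": joint torques, N m; "tcp_pos": TCP position; "ee_rot": TCP orientation; "wrist_force": force on the tool from outside, world axes, zero at the start; "moment": the same for the moment, N m; "gripper_width": opening from 0.0 (shut) to 1.0 (fully open).
Only numpy, scipy, OpenCV 4.12 (cv2) and the standard library are available. Lean on these libraries where they do the work, as an engineer would, in place of code of your own. Each camera call takes 0.05 s, during which the arm holds its last target.

## Working session

There is one attempt and no reset: what is moved stays moved. The work goes in short steps, Python scripts to look and compute and a shell command to move; the robot and the scene stay as the last step left them, time stands still between calls to the robot, and variables do not carry over. Pictures are saved under pics/ and viewed, and the job is handed in when it is done.

```bash
ls; mkdir -p pics; python3 - <<'E'
from station import r
import cv2,numpy as np
s=r.sense()
for k,v in s.items(): print(k,np.round(v,4).tolist())
for c in("side","top"):
    im=r.capture(c); cv2.imwrite(f"pics/{c}0.png",im)
    m=r.camera_model(c); print(c,np.round(m["mtx"],1).tolist(),np.round(m["R"],4).tolist(),np.round(m["t"],4).tolist())
E
```

```text
pics
time_s 0.0
joints [80.8795, 22.0913, 0.3787, -0.0291, -68.4105, -14.8176]
joint_velocities [0.0407, 0.087, 0.0096, -0.0261, 0.0476, 0.0624]
effort [-0.0002, -39.0667, 18.7398, 4.2198, 0.0109, -0.0002]
tcp_pos [0.2533, 0.5707, 0.2384]
ee_rot [[0.9139, -0.4059, -0.0008], [-0.4059, -0.9139, -0.002], [0.0001, 0.0022, -1.0]]
wrist_force [0.4936, -0.0213, 0.6791]
moment [-0.0102, -0.0225, 0.0068]
gripper_width 0.9985
side [[429.7, 0.0, 322.4], [0.0, 429.7, 199.8], [0.0, 0.0, 1.0]] [[0.9676, -0.2525, -0.0025], [-0.1625, -0.6153, -0.7714], [0.1933, 0.7468, -0.6364]] [-0.6134, 0.1135, 0.9548]
top [[403.7, 0.0, 321.2], [0.0, 403.7, 199.7], [0.0, 0.0, 1.0]] [[-0.0222, -0.9996, -0.015], [-0.9818, 0.0246, -0.1883], [0.1886, 0.0105, -0.982]] [0.023, 0.6311, 0.9805]
```

View pics/side0.png

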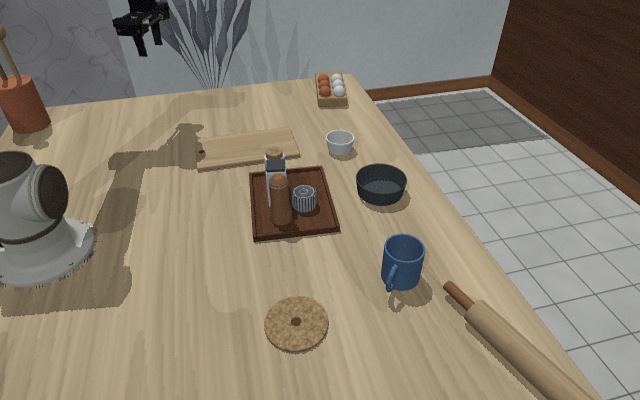

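View pics/top0.png

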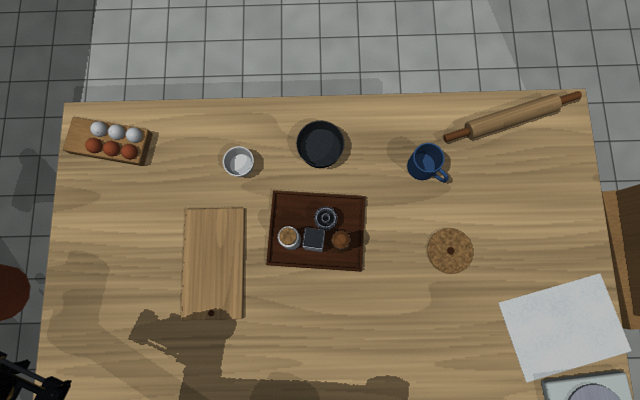

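The top view shows jar (289,237), tin (314,239), mill (341,240) and mould (326,217) in the tray. The board is on the left at (213,262) and the mat on the right at (450,250). The side view has them in the same order, with the mill nearest the camera.

```bash
cat > h.py <<'E'
import cv2,numpy as np
from scipy.optimize import minimize
from station import r
CM={c:r.camera_model(c) for c in("side","top")}
def proj(c,P):
    m=CM[c]; q=(np.asarray(P)@np.array(m["R"]).T+np.array(m["t"]))@np.array(m["mtx"]).T
    return q[:,:2]/q[:,2:]
def back(c,uv,z):
    m=CM[c];R=np.array(m["R"]);C=-R.T@np.array(m["t"])
    d=(R.T@np.linalg.inv(np.array(m["mtx"]))@np.c_[np.atleast_2d(uv),np.ones(len(np.atleast_2d(uv)))].T).T
    return C+d*((z-C[2])/d[:,2])[:,None]
a=np.linspace(0,2*np.pi,48,endpoint=False)
def disc(rad,z): return np.c_[rad*np.cos(a),rad*np.sin(a),0*a+z]
def sq(h,z,hy=None):
    hy=hy or h
    return np.array([[h,hy,z],[-h,hy,z],[-h,-hy,z],[h,-hy,z]])
# list of convex parts
MODEL={"jar":[[disc(.026,0),disc(.026,.094)],[disc(.021,.094),disc(.021,.108)]],
"tin":[[sq(.024,0),sq(.024,.104)],[sq(.022,.104),sq(.022,.112)]],
"mill":[[disc(.026,0),disc(.026,.02),disc(.0215,.045)],[disc(.0215,.045),disc(.0215,.112),disc(.012,.128)]],
"mould":[[disc(.030,0),disc(.030,.042)]],
"tray":[[sq(.1,0,.125),sq(.1,.018,.125)]],
"board":[[sq(.145,0,.08),sq(.145,.014,.08)]],
"mat":[[disc(.06,0),disc(.06,.008)]],
"cake_tin":[[disc(.065,0),disc(.065,.045)]],"ramekin":[[disc(.042,0),disc(.042,.042)]],"cup":[[disc(.04,0),disc(.04,.085)]]}
S=8
def render(c,name,x,y,z,yaw=0,roi=None):
    im=np.zeros((400,640),np.float32)
    co,si=np.cos(yaw),np.sin(yaw);R=np.array([[co,-si,0],[si,co,0],[0,0,1]])
    big=np.zeros((400*4,640*4),np.uint8)
    for part in MODEL[name]:
        P=np.vstack(part)@R.T+[x,y,z]
        uv=(proj(c,P)+.5)*4-.5
        cv2.fillConvexPoly(big,cv2.convexHull(np.round(uv*16).astype(np.int32)),255,shift=4)
    return cv2.resize(big,(640,400),interpolation=cv2.INTER_AREA)/255.
def outline(c,name,cap=False):
    if cap: r.capture(c)
    o=r.outline_of(c,name)
    return o
def fit(c,name,mask,z,yaw=None,x0=None,ignore=None):
    v,u=np.nonzero(mask); h=max(p.max() for p in [np.vstack(q)[:,2] for q in MODEL[name]])
    if x0 is None: x0=back(c,[[u.mean(),v.mean()]],z+h*.7)[0,:2]
    m=mask.astype(float); w=np.ones_like(m) if ignore is None else 1-ignore
    def cost(p):
        rr=render(c,name,p[0],p[1],z,p[2]/ 3 if yaw is not None else 0)
        return (w*abs(rr-m)).sum()/m.sum()
    best=None
    for y0 in ([0] if yaw is None else yaw):
        p0=np.r_[x0,[] if yaw is None else y0*3]
        n=len(p0); sim=np.vstack([p0]+[p0+np.eye(n)[i]*[.01,.01,.3][i] for i in range(n)])
        o=minimize(cost,p0,method="Nelder-Mead",options=dict(initial_simplex=sim,xatol=1e-4,fatol=1e-4,maxiter=150))
        if best is None or o.fun<best.fun: best=o
    p=best.x.copy()
    if yaw is not None: p[2]/=3
    return p,best.fun
E
python3 - <<'E'
from h import *
import pickle
r.capture("top");r.capture("side")
M={}
for c in("top","side"):
    for n in ["tray","board","mat","jar","tin","mill","mould","cake_tin","cup","ramekin"]:
        o=r.outline_of(c,n)
        print(c,n,[(round(q["score"],2),np.round(np.array(q["rect"])*[640,400,640,400]).tolist(),int(q["pixels"].sum())) for q in o[:3]])
        if o: M[c,n]=o[0]["pixels"]
pickle.dump(M,open("m0.pkl","wb"))
print(r.sense()["time_s"])
E
```

```text
top tray [(0.72, [268.0, 191.0, 370.0, 271.0], 5679)]
top board [(0.89, [179.0, 210.0, 245.0, 321.0], 6698)]
top mat [(0.71, [429.0, 228.0, 475.0, 273.0], 1683)]
top jar [(0.84, [279.0, 229.0, 303.0, 252.0], 386)]
top tin []
top mill [(0.61, [333.0, 229.0, 347.0, 253.0], 326)]
top mould [(0.9, [313.0, 206.0, 335.0, 229.0], 409), (0.65, [329.0, 229.0, 347.0, 251.0], 376)]
top cake_tin [(0.96, [296.0, 121.0, 345.0, 167.0], 1803)]
top cup [(0.63, [407.0, 147.0, 450.0, 181.0], 1187)]
top ramekin [(0.75, [223.0, 148.0, 255.0, 179.0], 731)]
side tray [(0.89, [251.0, 164.0, 342.0, 240.0], 3851), (0.67, [378.0, 235.0, 427.0, 293.0], 2103), (0.41, [290.0, 185.0, 313.0, 214.0], 583)]
side board [(0.87, [194.0, 125.0, 301.0, 172.0], 2869)]
side mat [(0.75, [326.0, 131.0, 354.0, 156.0], 572), (0.58, [265.0, 296.0, 331.0, 350.0], 2835)]
side jar [(0.52, [265.0, 147.0, 284.0, 160.0], 227), (0.2, [267.0, 172.0, 292.0, 224.0], 966)]
side tin [(0.86, [267.0, 158.0, 286.0, 183.0], 305)]
side mill [(0.84, [268.0, 171.0, 293.0, 224.0], 946)]
side mould [(0.76, [290.0, 185.0, 317.0, 212.0], 580)]
side cake_tin [(0.8, [357.0, 159.0, 405.0, 206.0], 1689)]
side cup [(0.81, [380.0, 230.0, 426.0, 294.0], 2062)]
side ramekin [(0.85, [324.0, 130.0, 354.0, 156.0], 575)]
1.2
```

```bash
cat > f.py <<'E'
from h import *
import pickle
M=pickle.load(open("m0.pkl","rb"))
M["side","mat"]=None
ys=[-.2,0,.2]
for c in("top","side"):
    for n,z,yw in [("tray",0,ys),("board",0,ys),("mat",0,None),("jar",.008,None),("mill",.008,None),("mould",.008,None),("cake_tin",0,None),("ramekin",0,None),("cup",0,None)]:
        m=M.get((c,n))
        if m is None or (c=="side" and n in("jar","tray")): continue
        if n=="tray": m=cv2.morphologyEx(m.astype(np.uint8),cv2.MORPH_CLOSE,np.ones((35,35),np.uint8)); 
        p,e=fit(c,n,m,z,yw); print(c,n,np.round(p,4),round(e,3))
E
python3 f.py; python3 - <<'E'
import cv2
im=cv2.imread("pics/top0.png")
cv2.imwrite("pics/top0z.png",cv2.resize(im[180:280,255:385],None,fx=6,fy=6,interpolation=cv2.INTER_CUBIC))
im=cv2.imread("pics/side0.png")
cv2.imwrite("pics/side0z.png",cv2.resize(im[140:245,240:350],None,fx=5.5,fy=5.5,interpolation=cv2.INTER_CUBIC))
E
```

```text
top tray [ 0.5588  0.0236 -0.0901] 0.018
top board [ 0.4807  0.2979 -0.0062] 0.036
top mat [ 0.4982 -0.3285] 0.026
top jar [0.5346 0.0907] 0.135
top mill [ 0.5229 -0.0367] 0.129
top mould [ 0.5886 -0.0014] 0.137
top cake_tin [0.7923 0.0075] 0.085
top ramekin [0.7491 0.2292] 0.219
top cup [ 0.7306 -0.2696] 0.141
side board [0.4798 0.3043 0.0041] 0.168
side mill [ 0.523  -0.0318] 0.083
side mould [0.5868 0.006 ] 0.098
side cake_tin [0.7944 0.0187] 0.148
side ramekin [0.7479 0.2428] 0.211
side cup [ 0.7311 -0.2655] 0.05
```

View pics/top0z.png

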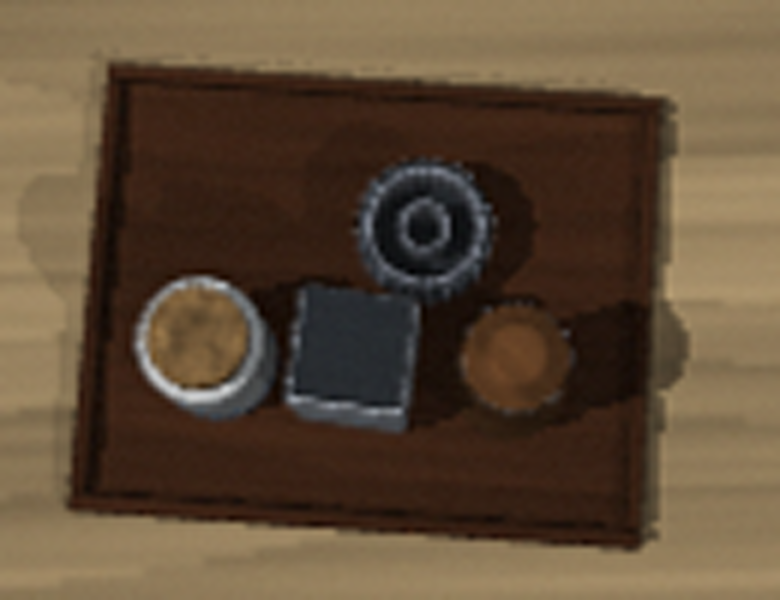

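View pics/side0z.png

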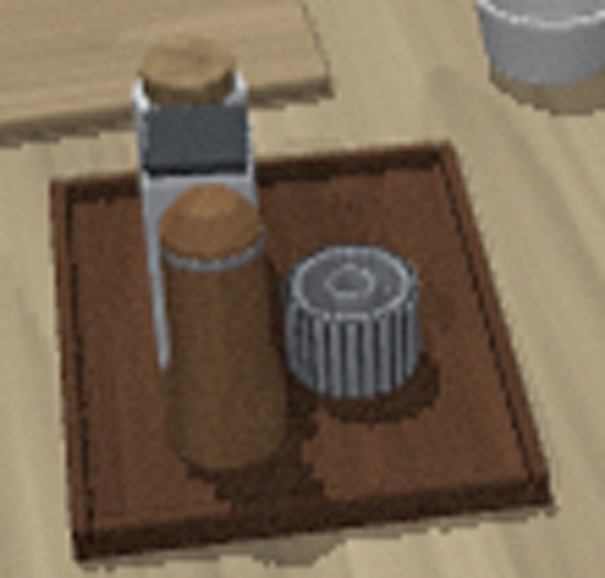

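```bash
cat > g.py <<'E'
from h import *
def px(X): return np.array(X,float)/6+[255,180]-0.42
t=back("top",px([(110,65),(668,98),(645,545),(70,508)]),.018); print(np.round(t,4)); ctr=t.mean(0)
print("sides",np.linalg.norm(t-np.roll(t,-1,0),axis=1))
d=(t[0]-t[3])+(t[1]-t[2]); yaw=np.arctan2(d[1],d[0]); d2=(t[0]-t[1])+(t[3]-t[2]); yaw2=np.arctan2(-d2[0],d2[1])
print("tray",ctr,yaw,yaw2); yaw=(yaw+yaw2)/2
R=np.array([[np.cos(yaw),-np.sin(yaw)],[np.sin(yaw),np.cos(yaw)]])
for n,y in(("jar",.066),("tin",0),("mill",-.066)): print("row",n,ctr[:2]+R@[-.03,y])
for n,p,z in(("jar",(200,338),.116),("tin",(357,345),.120),("mill",(516,357),.123),("mould",(424,228),.050)):
    b=back("top",px([p]),z)[0]; print(n,b, "in tray",R.T@(b[:2]-ctr[:2]))
E
python3 g.py
```

```text
[[ 0.6683  0.1384  0.018 ]
 [ 0.6469 -0.1117  0.018 ]
 [ 0.4502 -0.0933  0.018 ]
 [ 0.4717  0.1558  0.018 ]]
sides [0.25099063 0.19751496 0.24994978 0.19743973]
tray [0.55927862 0.02231205 0.018     ] -0.09065578493493047 -0.08579109940922947
row jar [0.53521049 0.09069864]
row tin [0.52939529 0.02495532]
row mill [ 0.5235801  -0.04078799]
jar [0.53430222 0.08931286 0.116     ] in tray [-0.03078263  0.06453959]
tin [0.52962369 0.02647048 0.12      ] in tray [-0.02990599  0.00152939]
mill [ 0.52309194 -0.03642725  0.123     ] in tray [-0.03087048 -0.06169923]
mould [ 0.58615426 -0.00116825  0.05      ] in tray [ 0.02883994 -0.02102099]
```

```bash
cat > ov.py <<'E'
from h import *
def overlay(c,im,objs,box,f,out):
    u0,v0,u1,v1=box
    z=cv2.resize(im[v0:v1,u0:u1],None,fx=f,fy=f,interpolation=cv2.INTER_CUBIC)
    cols=[(0,255,0),(0,255,255),(255,0,255),(255,255,0),(0,128,255)]
    for i,(n,x,y,zz,yaw) in enumerate(objs):
        co,si=np.cos(yaw),np.sin(yaw);R=np.array([[co,-si,0],[si,co,0],[0,0,1]])
        for part in MODEL[n]:
            for loop in part:
                uv=(proj(c,loop@R.T+[x,y,zz])-[u0,v0]+.5)*f-.5
                cv2.polylines(z,[np.round(uv*16).astype(np.int32)],True,cols[i%5],1,cv2.LINE_AA,4)
    cv2.imwrite(out,z)
if __name__=="__main__":
    objs=[("tray",.5593,.0223,0,-.088),("jar",.5347,.0900,.008,0),("tin",.5295,.0257,.008,-.088),("mill",.5233,-.0386,.008,0),("mould",.5862,-.0012,.008,0)]
    overlay("top",cv2.imread("pics/top0.png"),objs,(255,180,385,280),6,"pics/ov_top.png")
    overlay("side",cv2.imread("pics/side0.png"),objs,(240,140,350,245),5.5,"pics/ov_side.png")
E
python3 ov.py
```

```text
(no output)
```

View pics/ov_top.png

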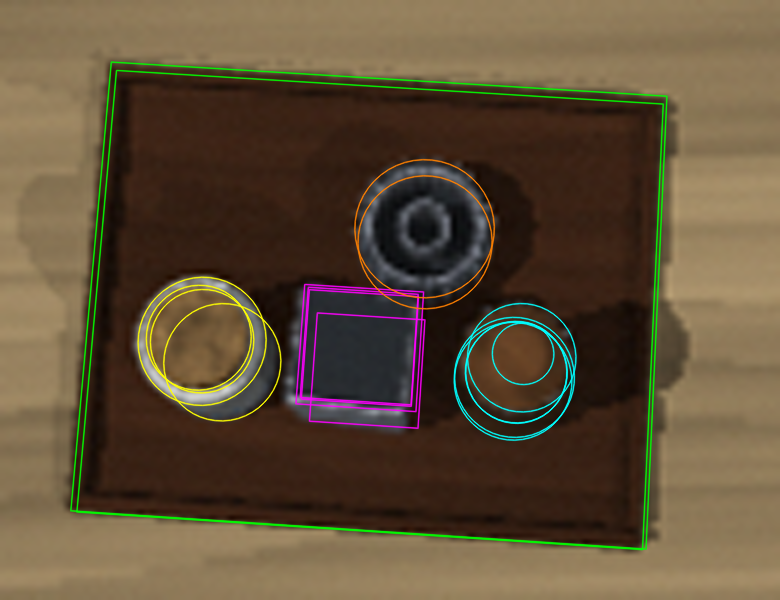

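View pics/ov_side.png

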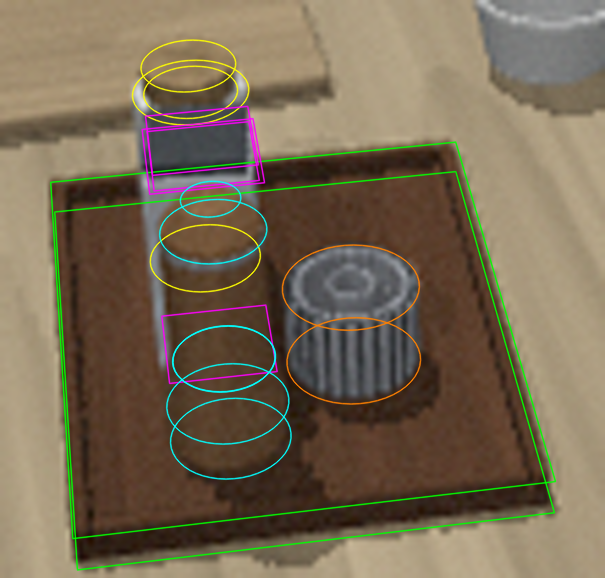

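The overlay matches both pictures within about 2–3 mm; the network masks are a little shifted. Now the mat and the board.

```bash
python3 - <<'E'
from ov import *
im=cv2.imread("pics/top0.png")
objs=[("board",.486,.298,0,-.006),("mat",.5045,-.3285,0,0)]
overlay("top",im,objs,(170,195,260,330),4.4,"pics/b.png")
overlay("top",im,objs,(415,215,485,285),6,"pics/m.png")
a=cv2.imread("pics/b.png");b=cv2.imread("pics/m.png")
H=max(a.shape[0],b.shape[0]);o=np.zeros((H,a.shape[1]+b.shape[1],3),np.uint8);o[:a.shape[0],:a.shape[1]]=a;o[:b.shape[0],a.shape[1]:]=b
cv2.imwrite("pics/bm.png",o);print(a.shape,b.shape)
E
```

```text
(594, 396, 3) (420, 420, 3)
```

View pics/bm.png

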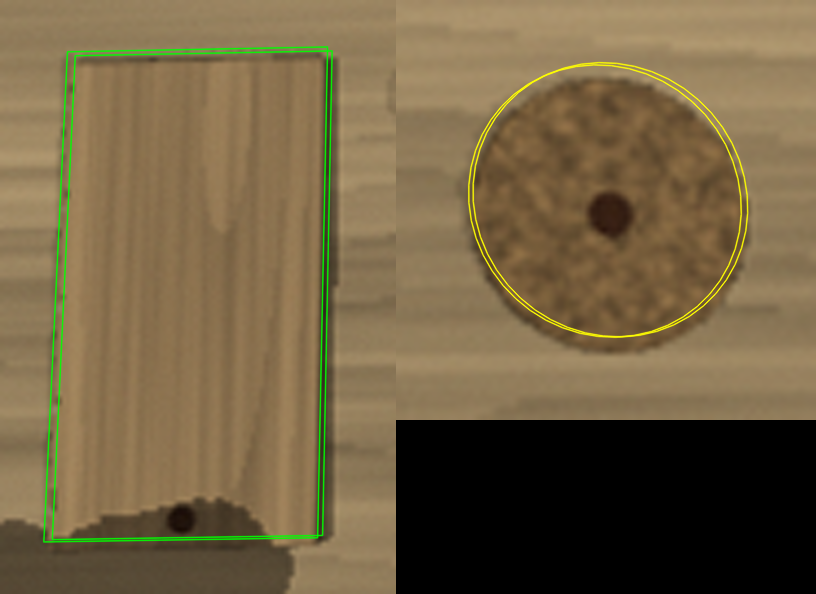

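```bash
cat > p.py <<'E'
import sys,numpy as np
from scipy.spatial.transform import Rotation as Ro
from station import r
# usage: p.py x y z yaw(deg of tool y) [x y z yaw]...
def plan(p,R,t):
    yw=np.radians(t[3]);y=np.array([np.cos(yw),np.sin(yw),0]);z=np.array([0,0,-1.]);Rt=np.c_[np.cross(y,z),y,z]
    sh=R.T@(np.array(t[:3])-p); tu=Ro.from_matrix(R.T@Rt).as_rotvec()
    print("shift",np.round(sh/.3,4).tolist(),"turn",np.round(tu/np.pi,4).tolist(),"rows %.1f"%max(np.linalg.norm(sh)/.0417,np.degrees(np.linalg.norm(tu))/7.16))
    return np.array(t[:3]),Rt
def st():
    s=r.sense();R=np.array(s["ee_rot"])
    print("t %.2f"%s["time_s"],"tcp",np.round(s["tcp_pos"],4),"yaw %.2f tilt %.2f"%(np.degrees(np.arctan2(R[1,1],R[0,1])),np.degrees(np.arccos(-R[2,2]))),"F",np.round(s["wrist_force"],1),"w %.3f"%s["gripper_width"],"j",np.round(s["joints"],1))
    return np.array(s["tcp_pos"]),R
if __name__=="__main__":
    p,R=st();v=list(map(float,sys.argv[1:]))
    for i in range(0,len(v),4): p,R=plan(p,R,v[i:i+4])
E
python3 p.py .523 -.038 .25 175 .523 -.038 .092 175
```

```text
t 1.20 tcp [0.2536 0.5712 0.2396] yaw -113.94 tilt 0.00 F [-0.  -0.1  0.7] w 0.997 j [ 80.9  22.    0.5   0.  -68.4 -14.8]
shift [1.6448, 1.4918, -0.0348] turn [-0.0, 0.0, 0.3948] rows 16.0
shift [0.0, 0.0, 0.5267] turn [0.0, 0.0, 0.0] rows 3.8
```

```bash
python3 -m creep '[[1,0.51,0.46,-0.03,0,0,0.19],[1,0.51,0.46,-0.03,0,0,0.19],[1,0.51,0.46,-0.03,0,0,0.19],[1,0.51,0.46,-0.03,0,0,0.19],[1,0.51,0.46,-0.03,0,0,0.19]]'; python3 p.py .523 -.038 .25 175
```

```text
time_s: 1.62
tcp_pos: [0.3378, 0.381, 0.2488]
ee_rot: [[0.523, -0.852, 0.0], [-0.852, -0.523, 0.0], [-0.0, -0.0, -1.0]]
wrist_force: [0.8, 0.1, -0.5]
gripper_width: 1.001
t 1.62 tcp [0.3378 0.381  0.2488] yaw -148.44 tilt 0.01 F [ 0.8  0.1 -0.5] w 1.001 j [ 66.7  10.3 -14.7   0.  -65.  -35.2]
shift [1.5133, 0.205, -0.0042] turn [-0.0001, 0.0, 0.2031] rows 11.0
```

```bash
python3 -m creep '[[1,0.69,0.09,0,0,0,0.203],[1,0.69,0.09,0,0,0,0.203],[1,0.69,0.09,0,0,0,0.203],[1,0.69,0.09,0,0,0,0.203],[1,0.69,0.09,0,0,0,0.203]]' | head -2; python3 p.py .523 -.038 .25 175
```

```text
time_s: 2.03
tcp_pos: [0.4225, 0.1908, 0.2493]
t 2.03 tcp [0.4225 0.1908 0.2493] yaw 175.74 tilt 0.09 F [0.6 0.6 0.4] w 0.999 j [ 44.5   5.6 -20.3   0.  -64.  -48.7]
shift [0.7357, -0.3908, -0.0026] turn [-0.0004, 0.0003, 0.0041] rows 6.0
```

```bash
python3 -m creep '[[1,0.74,-0.39,0,0,0,0.004],[1,0.74,-0.39,0,0,0,0.004],[1,0.74,-0.39,0,0,0,0.004],[1,0.74,-0.39,0,0,0,0.004],[1,0.74,-0.39,0,0,0,0.004]]' | head -2;python3 -m creep '[[1,0.12,-0.06,0,0,0,0],[1,0.12,-0.06,0,0,0,0]]' | head -2; python3 p.py .523 -.038 .14 175 .523 -.038 .092 175
```

```text
time_s: 2.45
tcp_pos: [0.5054, -0.0005, 0.2496]
time_s: 2.62
tcp_pos: [0.5219, -0.0434, 0.2494]
t 2.62 tcp [ 0.5219 -0.0434  0.2494] yaw 174.62 tilt 0.15 F [0.  0.8 0.7] w 0.997 j [ 13.   11.7 -12.9   0.1 -65.3 -18.4]
shift [-0.0182, -0.0012, 0.3647] turn [-0.0008, -0.0, -0.0021] rows 2.6
shift [0.0, 0.0, 0.16] turn [0.0, 0.0, 0.0] rows 1.2
```

```bash
python3 -m creep '[[1,-0.018,-0.001,0.3,0,0,-0.002],[1,-0.018,-0.001,0.36,0,0,-0.002],[1,-0.018,-0.001,0.4,0,0,-0.002],[1,-0.018,-0.001,0.4,0,0,-0.002]]' | head -2; python3 - <<'E'
from ov import *
im=r.capture("side")
overlay("side",im,[],(200,90,360,245),5,"pics/s1.png")
E
python3 p.py .523 -.038 .092 175
```

```text
time_s: 2.95
tcp_pos: [0.5176, -0.0388, 0.1225]
t 3.00 tcp [ 0.5205 -0.0385  0.1265] yaw 174.96 tilt 0.37 F [-0.2 -0.7  0.1] w 1.001 j [ 13.6  18.9 -22.6   0.  -48.9 -18.7]
shift [-0.0029, -0.0089, 0.1148] turn [0.0019, -0.0008, -0.0002] rows 0.8
```

View pics/s1.png

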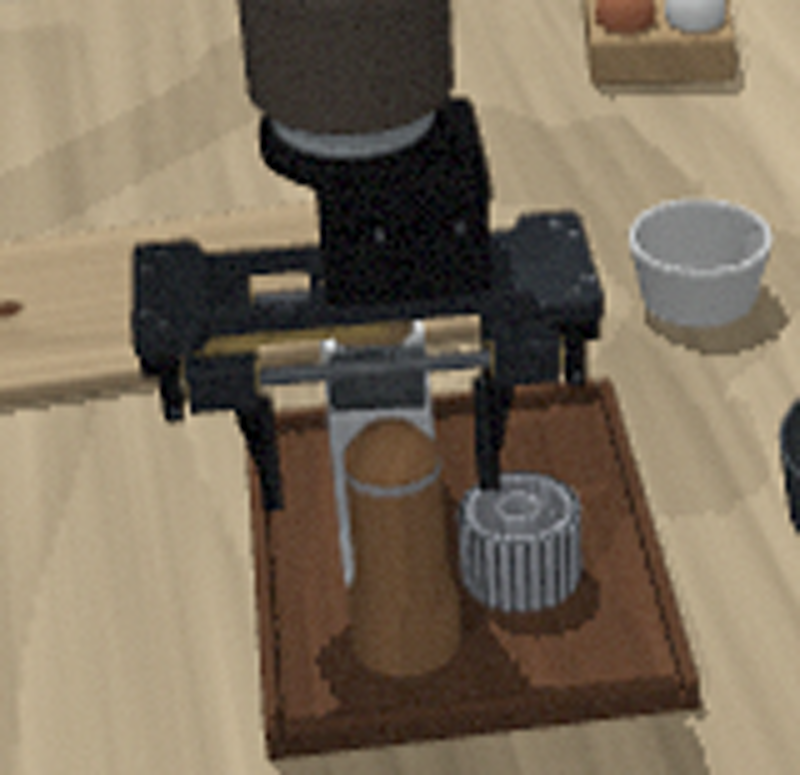

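```bash
python3 - <<'E'
from h import *
P=np.array([[.5205-.0435,-.0385+.004,.1095],[.5205+.0435,-.0385-.004,.1095],[.5205,-.0385,.1095],[.5233,-.0378,.12]])
print(np.round((proj("side",P)-[200,90]+.5)*5))
E
```

```text
[[291. 490.]
 [487. 470.]
 [389. 480.]
 [394. 459.]]
```

```bash
python3 -m creep '[[1,-0.003,-0.009,0.06,0,0,0],[1,-0.003,-0.009,0.115,0,0,0],[1,-0.003,-0.009,0.115,0,0,0],[1,-0.003,-0.009,0.115,0,0,0]]' | head -2; python3 p.py .5233 -.038 .092 175
```

```text
time_s: 3.33
tcp_pos: [0.5244, -0.0376, 0.094]
t 3.33 tcp [ 0.5244 -0.0376  0.094 ] yaw 175.03 tilt 0.23 F [-0.3  0.5  0.6] w 0.999 j [ 13.6  21.6 -24.3   0.1 -44.4 -18.7]
shift [0.0017, 0.0035, 0.0066] turn [0.001, -0.0008, 0.0002] rows 0.1
```

Within 2 mm; closing here.

```bash
python3 -m creep '[[0,0.002,0.003,0.006,0,0,0],[0,0.002,0.003,0.006,0,0,0],[0,0.002,0.003,0.006,0,0,0],[0,0.002,0.003,0.006,0,0,0],[0,0.002,0.003,0.006,0,0,0]]' ;python3 -m creep '[[0,0,0,0,0,0,0],[0,0,0,0,0,0,0],[0,0,0,0,0,0,0]]'; python3 p.py .5233 -.038 .092 175 .5233 -.038 .25 175 .585 .32 .25 175
```

```text
time_s: 3.75
tcp_pos: [0.5237, -0.0381, 0.0928]
ee_rot: [[-0.087, -0.996, -0.002], [-0.996, 0.087, -0.002], [0.002, 0.002, -1.0]]
wrist_force: [-0.5, -0.7, -0.2]
gripper_width: 0.706
time_s: 4.0
tcp_pos: [0.5236, -0.0381, 0.0928]
ee_rot: [[-0.087, -0.996, -0.003], [-0.996, 0.087, -0.002], [0.002, 0.002, -1.0]]
wrist_force: [-1.1, 0.2, 1.3]
gripper_width: 0.48
t 4.00 tcp [ 0.5236 -0.0381  0.0928] yaw 175.03 tilt 0.20 F [-1.1  0.2  1.3] w 0.480 j [ 13.6  21.6 -24.5   0.1 -44.1 -18.7]
shift [-0.0004, 0.0009, 0.0027] turn [0.0008, -0.0008, 0.0002] rows 0.0
shift [0.0, 0.0, -0.5267] turn [0.0, 0.0, 0.0] rows 3.8
shift [-1.2067, -0.1009, 0.0] turn [0.0, 0.0, 0.0] rows 8.7
```

```bash
python3 -m creep '[[0,0,0,0,0,0,0],[0,0,0,0,0,0,0],[0,0,0,0,0,0,0],[0,0,0,0,0,0,0]]'|grep -v rot; python3 -m creep '[[0,0,0,-0.05,0,0,0],[0,0,0,-0.15,0,0,0],[0,0,0,-0.27,0,0,0],[0,0,0,-0.4,0,0,0],[0,0,0,-0.52,0,0,0]]'|grep -v rot; python3 p.py .5236 -.038 .25 175 .585 .32 .25 175
```

```text
time_s: 4.33
tcp_pos: [0.5235, -0.0381, 0.0928]
wrist_force: [-0.4, -0.3, 1.3]
gripper_width: 0.48
time_s: 4.75
tcp_pos: [0.5233, -0.0379, 0.25]
wrist_force: [1.6, 0.7, -2.6]
gripper_width: 0.48
t 4.75 tcp [ 0.5233 -0.0379  0.25  ] yaw 175.03 tilt 0.27 F [ 1.6  0.7 -2.6] w 0.480 j [ 13.6  11.9 -12.5   0.1 -65.9 -18.6]
shift [0.0004, -0.001, -0.0001] turn [0.0012, -0.0008, 0.0002] rows 0.0
shift [-1.2066, -0.0999, 0.0] turn [0.0, 0.0, 0.0] rows 8.7
```

```bash
python3 -m creep '[[0,-0.1,-0.008,0,0,0,0],[0,-0.23,-0.02,0,0,0,0],[0,-0.36,-0.03,0,0,0,0],[0,-0.49,-0.04,0,0,0,0],[0,-0.62,-0.052,0,0,0,0]]'|grep -v rot; python3 -m creep '[[0,-0.13,-0.011,0,0,0,0],[0,-0.26,-0.022,0,0,0,0],[0,-0.38,-0.032,0,0,0,0],[0,-0.5,-0.042,0,0,0,0],[0,-0.57,-0.048,0,0,0,0]]'|grep -v rot; python3 p.py .585 .32 .1 175 .585 .32 .1 175
```

```text
time_s: 5.17
tcp_pos: [0.5542, 0.1476, 0.2487]
wrist_force: [-0.8, -0.1, -2.6]
gripper_width: 0.48
time_s: 5.58
tcp_pos: [0.5831, 0.3201, 0.2461]
wrist_force: [0.0, -0.5, -2.2]
gripper_width: 0.481
t 5.58 tcp [0.5831 0.3201 0.2461] yaw 175.11 tilt 0.47 F [ 0.  -0.5 -2.2] w 0.481 j [ 42.6  26.    7.7  -0.2 -72.2 -47.4]
shift [-0.0017, -0.0099, 0.4868] turn [0.0024, -0.0011, 0.0006] rows 3.5
shift [0.0, 0.0, 0.0] turn [0.0, 0.0, 0.0] rows 0.0
```

```bash
python3 -m creep '[[0,0,-0.007,0.12,0,0,0],[0,0,-0.007,0.25,0.001,0,0],[0,0,-0.007,0.36,0.001,0,0],[0,0,-0.007,0.43,0.001,0,0],[0,0,-0.007,0.43,0.001,0,0]]'|grep -v rot; python3 -m creep '[[0,0,0,0,0,0,0],[0,0,0,0,0,0,0]]'|grep -v rot; python3 p.py .585 .32 .0995 175
```

```text
time_s: 6.0
tcp_pos: [0.5802, 0.317, 0.1092]
wrist_force: [-0.7, -0.7, -2.5]
gripper_width: 0.48
time_s: 6.17
tcp_pos: [0.58, 0.3169, 0.109]
wrist_force: [0.6, -0.3, -2.2]
gripper_width: 0.481
t 6.17 tcp [0.58   0.3169 0.109 ] yaw 175.00 tilt 1.26 F [ 0.6 -0.3 -2.2] w 0.481 j [ 42.6  32.2  -2.4  -0.2 -56.6 -47.4]
shift [-0.0122, -0.0163, 0.0312] turn [0.0055, -0.0043, 0.0001] rows 0.3
```

```bash
python3 -m creep '[[0,-0.006,-0.01,0.008,0.0055,-0.0043,0],[0,-0.012,-0.016,0.015,0.0055,-0.0043,0],[0,-0.012,-0.016,0.015,0.0055,-0.0043,0]]'|grep -v rot;  python3 p.py .585 .32 .0988 175
```

```text
time_s: 6.42
tcp_pos: [0.5857, 0.3205, 0.1058]
wrist_force: [-0.3, -0.2, -3.1]
gripper_width: 0.484
t 6.42 tcp [0.5857 0.3205 0.1058] yaw 175.01 tilt 0.13 F [-0.3 -0.2 -3.1] w 0.484 j [ 42.5  32.4  -2.7   0.  -54.8 -47.5]
shift [0.0021, 0.0023, 0.0234] turn [-0.0005, 0.0005, 0.0001] rows 0.2
```

```bash
python3 -m creep '[[0,0,0,0.007,0,0,0],[0,0,0,0.014,0,0,0],[0,0,0,0.02,0,0,0],[0,0,0,0.02,0,0,0]]'|grep -v rot;  python3 p.py .585 .32 .0985 175
```

```text
time_s: 6.75
tcp_pos: [0.5855, 0.3204, 0.0994]
wrist_force: [0.3, -0.7, -2.7]
gripper_width: 0.483
t 6.75 tcp [0.5855 0.3204 0.0994] yaw 175.00 tilt 0.08 F [ 0.3 -0.7 -2.7] w 0.483 j [ 42.5  32.7  -3.1  -0.  -54.1 -47.5]
shift [0.0014, 0.0015, 0.0032] turn [-0.0003, 0.0003, 0.0] rows 0.0
```

```bash
python3 -m creep '[[0,0,0,0.003,0,0,0],[0,0,0,0.003,0,0,0]]'|grep -v rot;  python3 -m creep '[[0,0,0,0.002,0,0,0],[0,0,0,0.002,0,0,0]]'|grep -v rot
```

```text
time_s: 6.92
tcp_pos: [0.5856, 0.3205, 0.0989]
wrist_force: [-0.8, -0.6, -1.3]
gripper_width: 0.478
time_s: 7.08
tcp_pos: [0.5857, 0.3206, 0.0989]
wrist_force: [-1.4, 0.5, 1.2]
gripper_width: 0.479
```

```bash
python3 -m creep '[[1,0,0,0,0,0,0],[1,0,0,0,0,0,0],[1,0,0,0,0,0,0],[1,0,0,0,0,0,0],[1,0,0,0,0,0,0]]'|grep -v rot;  python3 -m creep '[[1,0,0,-0.05,0,0,0],[1,0,0,-0.17,0,0,0],[1,0,0,-0.29,0,0,0],[1,0,0,-0.4,0,0,0],[1,0,0,-0.46,0,0,0]]'|grep -v rot; python3 p.py .5296 .027 .24 175 .5296 .027 .095 175
```

```text
time_s: 7.5
tcp_pos: [0.5858, 0.3206, 0.0989]
wrist_force: [1.8, 0.3, -0.8]
gripper_width: 0.773
time_s: 7.92
tcp_pos: [0.587, 0.3211, 0.2422]
wrist_force: [0.7, 0.8, 1.5]
gripper_width: 0.994
t 7.92 tcp [0.587  0.3211 0.2422] yaw 175.06 tilt 0.56 F [0.7 0.8 1.5] w 0.994 j [ 42.5  26.    7.1   0.1 -70.5 -47.5]
shift [0.9931, 0.1063, 0.0008] turn [-0.0026, 0.0018, 0.0003] rows 7.2
shift [0.0, 0.0, 0.4833] turn [0.0, 0.0, 0.0] rows 3.5
```

```bash
python3 -m creep '[[1,0.99,0.106,0,-0.0026,0.0018,0],[1,0.99,0.106,0,-0.0026,0.0018,0],[1,0.99,0.106,0,-0.0026,0.0018,0],[1,0.99,0.106,0,-0.0026,0.0018,0],[1,0.99,0.106,0,-0.0026,0.0018,0]]'|grep -v rot;  python3 -m creep '[[1,0.303,0.032,0,0,0,0],[1,0.303,0.032,0,0,0,0],[1,0.303,0.032,0,0,0,0],[1,0.303,0.032,0,0,0,0]]'|grep -v rot; python3 - <<'E'
from ov import *
overlay("top",r.capture("top"),[("mill",.5857,.3206,.014,0),("board",.485,.297,0,0)],(170,160,390,330),3.6,"pics/t2.png")
overlay("side",r.capture("side"),[("mill",.5857,.3206,.014,0),("tin",.5295,.027,.008,-.08)],(180,60,360,245),4,"pics/s2.png")
E
python3 p.py .5296 .027 .15 175 .5296 .027 .095 175
```

```text
time_s: 8.33
tcp_pos: [0.5458, 0.1141, 0.2394]
wrist_force: [-0.0, 0.4, 0.8]
gripper_width: 1.0
time_s: 8.67
tcp_pos: [0.5276, 0.0217, 0.2399]
wrist_force: [-0.0, 0.4, -0.2]
gripper_width: 1.0
t 8.77 tcp [0.5287 0.0243 0.2397] yaw 175.05 tilt 0.08 F [ 0.2  0.  -0.1] w 1.002 j [ 20.2  12.7 -13.   -0.  -64.3 -25.2]
shift [-0.0091, -0.0018, 0.299] turn [-0.0004, 0.0002, 0.0003] rows 2.2
shift [0.0, 0.0, 0.1833] turn [0.0, 0.0, 0.0] rows 1.3
```

View pics/t2.png

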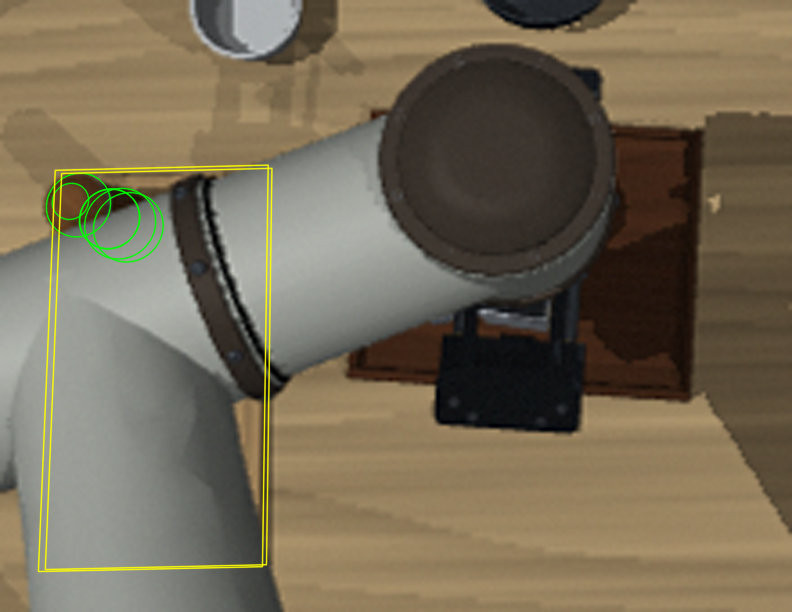

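View pics/s2.png

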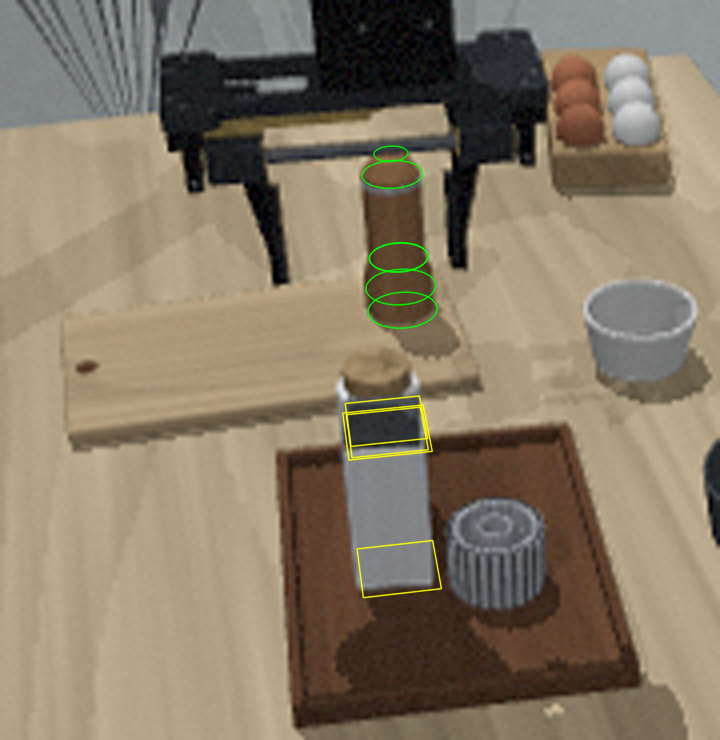

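```bash
python3 - <<'E'
from ov import *
o=r.outline_of("side","tin"); print([q["score"] for q in o])
im=r.capture("side"); cv2.imwrite("pics/side2.png",im)
if o:
    m=o[0]["pixels"]
    for y in(-.25,-.1,0):
        p,e=fit("side","tin",m,.008,[y],x0=np.array([.53,.027])); print("net",np.round(p,4),round(e,3))
t=cv2.imread("pics/top0.png").astype(int)
sub=t[225:258,298:330]; mk=(sub[...,0]-sub[...,2]>-6).astype(np.uint8)
for row in mk: print("".join(".#"[v] for v in row))
s=im.astype(int)[150:215,255:300]; mk=(s[...,0]-s[...,2]>-10).astype(np.uint8)
print()
for row in mk: print("".join(".#"[v] for v in row))
E
```

```text
[0.26]
net [-0.9916  2.6189  1.2078] 1.0
net [ 0.5864  0.3426 -0.1472] 0.115
net [-0.7157  2.8712  1.4525] 1.0
...................#############
...................#############
.........#...........###########
.......#########......##########
.......#########################
......#####################.#...
......#####################.....
......#####################.....
#.....#####################.....
##....#####################.....
##....#####################.....
###..######################.....
###..######################.....
###...#####################.....
###..######################.....
####.#####################......
###..#####################......
###..#####################......
###.######################......
##..######################......
##..######################......
#...#####################.......
.....####################.......
......###################.......
........#################.......
..............###########.......
.....................###........
................................
................................
................................
[... 2390 characters left out ...]
..########
..............###################....########
..............####################...########
..............###################....########
..............###################....########
..............###################....########
..............###################....########
..............###################.....#######
................###...................#######
.......................................######
........................................#####
.........................................####
...........................................#.
.............................................
.............................................
.............................................
```

```bash
python3 - <<'E'
from ov import *
t=cv2.imread("pics/top0.png").astype(int);s=cv2.imread("pics/side2.png").astype(int)
mt=np.zeros((400,640));mt[229:253,302:326]=(t[...,0]-t[...,2]>-6)[229:253,302:326]
ms=np.zeros((400,640));ms[162:212,255:291]=(s[...,0]-s[...,2]>-10)[162:212,255:291]
wt=np.zeros((400,640));wt[231:258,302:327]=1
ws=np.zeros((400,640));ws[162:215,255:291]=1
def cost(p,a=1,b=1):
    return a*(wt*abs(render("top","tin",p[0],p[1],.008,p[2]/5)-mt)).sum()+b*(ws*abs(render("side","tin",p[0],p[1],.008,p[2]/5)-ms)).sum()
for a,b in((1,1),(1,0),(0,1)):
  for y0 in(-.3,-.1,.1):
    p0=np.array([.5295,.027,y0*5]);o=minimize(cost,p0,(a,b),method="Nelder-Mead",options=dict(initial_simplex=[p0,p0+[.006,0,0],p0+[0,.006,0],p0+[0,0,.6]]))
    print(a,b,np.round(o.x/[1,1,5],4),round(o.fun,1))
E
```

```text
1 1 [ 0.5279  0.0301 -0.1411] 73.0
1 1 [ 0.5284  0.0298 -0.1511] 71.3
1 1 [ 0.5282  0.0297 -0.1503] 71.4
1 0 [ 0.5297  0.0294 -0.1709] 14.2
1 0 [ 0.5299  0.0295 -0.1761] 13.9
1 0 [ 0.5297  0.0294 -0.1727] 14.2
0 1 [ 0.528   0.0329 -0.1316] 33.8
0 1 [ 0.5279  0.0327 -0.1279] 33.9
0 1 [ 0.5281  0.0329 -0.139 ] 33.7
```

```bash
python3 p.py .529 .0295 .14 171.4 .529 .0295 .095 171.4
```

```text
t 8.87 tcp [0.5289 0.0253 0.2394] yaw 175.16 tilt 0.05 F [ 0.1 -0.1 -0.4] w 0.999 j [ 20.3  12.7 -13.   -0.  -64.3 -25.1]
shift [-0.0137, 0.001, 0.3314] turn [-0.0002, 0.0001, 0.0209] rows 2.4
shift [0.0, 0.0, 0.15] turn [0.0, 0.0, 0.0] rows 1.1
```

```bash
python3 -m creep '[[1,-0.014,0.001,0.1,0,0,0.021],[1,-0.014,0.001,0.22,0,0,0.021],[1,-0.014,0.001,0.33,0,0,0.021],[1,-0.014,0.001,0.33,0,0,0.021],[1,-0.014,0.001,0.33,0,0,0.021]]'|grep -v rot;  python3 p.py .529 .0295 .095 171.4
```

```text
time_s: 9.28
tcp_pos: [0.5287, 0.0303, 0.1393]
wrist_force: [-0.1, -0.3, 0.5]
gripper_width: 0.998
t 9.28 tcp [0.5287 0.0303 0.1393] yaw 171.51 tilt 0.19 F [-0.1 -0.3  0.5] w 0.998 j [ 20.9  18.5 -20.8   0.  -50.8 -29.4]
shift [0.0023, -0.0018, 0.1477] turn [0.0008, -0.0006, 0.0006] rows 1.1
```

```bash
python3 -m creep '[[1,0.002,-0.002,0.07,0,0,0],[1,0.002,-0.002,0.148,0,0,0],[1,0.002,-0.002,0.148,0,0,0],[1,0.002,-0.002,0.148,0,0,0]]'|grep -v rot;  python3 p.py .529 .0295 .095 171.4; python3 -m creep '[[0,0,0,0,0,0,0],[0,0,0,0,0,0,0],[0,0,0,0,0,0,0],[0,0,0,0,0,0,0],[0,0,0,0,0,0,0]]'|grep -v rot; python3 -m creep '[[0,0,0,0,0,0,0],[0,0,0,0,0,0,0],[0,0,0,0,0,0,0],[0,0,0,0,0,0,0],[0,0,0,0,0,0,0]]'|grep -v rot; python3 p.py .529 .0295 .25 171.4 .485 .275 .25 171.4
```

```text
time_s: 9.62
tcp_pos: [0.5302, 0.0302, 0.0964]
wrist_force: [-0.1, -0.2, 1.0]
gripper_width: 0.996
t 9.62 tcp [0.5302 0.0302 0.0964] yaw 171.59 tilt 0.13 F [-0.1 -0.2  1. ] w 0.996 j [ 20.8  21.8 -23.5   0.1 -44.9 -29.3]
shift [0.0028, 0.0036, 0.0046] turn [0.0003, -0.0006, 0.0011] rows 0.0
time_s: 10.03
tcp_pos: [0.5305, 0.0303, 0.0971]
wrist_force: [-0.3, 0.9, 0.5]
gripper_width: 0.708
time_s: 10.45
tcp_pos: [0.5304, 0.0302, 0.0973]
wrist_force: [-1.9, -0.4, 4.0]
gripper_width: 0.552
t 10.45 tcp [0.5304 0.0302 0.0973] yaw 171.60 tilt 0.10 F [-1.9 -0.4  4. ] w 0.552 j [ 20.8  21.7 -23.4   0.1 -44.9 -29.3]
shift [0.0037, 0.0043, -0.509] turn [0.0001, -0.0005, 0.0011] rows 3.7
shift [-0.7872, 0.2674, 0.0] turn [0.0, 0.0, 0.0] rows 6.0
```

```bash
python3 -m creep '[[0,0,0,-0.05,0,0,0],[0,0,0,-0.15,0,0,0],[0,0,0,-0.27,0,0,0],[0,0,0,-0.4,0,0,0],[0,0,0,-0.51,0,0,0]]'|grep -v rot; python3 -m creep '[[0,-0.1,0.034,0,0,0,0],[0,-0.22,0.075,0,0,0,0],[0,-0.34,0.116,0,0,0,0],[0,-0.46,0.156,0,0,0,0],[0,-0.58,0.197,0,0,0,0]]'|grep -v rot; python3 p.py .485 .275 .25 175
```

```text
time_s: 10.87
tcp_pos: [0.5303, 0.0304, 0.2518]
wrist_force: [1.3, 0.5, -2.8]
gripper_width: 0.551
time_s: 11.28
tcp_pos: [0.4962, 0.2125, 0.2506]
wrist_force: [1.1, 0.9, -2.8]
gripper_width: 0.547
t 11.28 tcp [0.4962 0.2125 0.2506] yaw 171.54 tilt 0.13 F [ 1.1  0.9 -2.8] w 0.547 j [ 40.4  13.3 -10.5   0.  -66.3 -48.9]
shift [-0.2005, 0.0677, 0.0019] turn [0.0005, -0.0006, -0.0192] rows 1.5
```

```bash
python3 -m creep '[[0,-0.12,0.04,0,0,0,0],[0,-0.2,0.068,0,0,0,0],[0,-0.2,0.068,0.05,0,0,0],[0,-0.2,0.068,0.15,0,0,0],[0,-0.2,0.068,0.26,0,0,0]]'|grep -v rot; python3 p.py .485 .275 .11 171.5 
```

```text
time_s: 11.7
tcp_pos: [0.4849, 0.2762, 0.1722]
wrist_force: [0.0, 0.5, -2.6]
gripper_width: 0.549
t 11.70 tcp [0.4849 0.2762 0.1722] yaw 171.62 tilt 0.07 F [ 0.   0.5 -2.6] w 0.549 j [ 46.3  18.9 -14.7  -0.  -56.3 -54.7]
shift [0.004, -0.0009, 0.2072] turn [-0.0001, 0.0004, 0.0007] rows 1.5
```

```bash
python3 -m creep '[[0,0.004,-0.001,0.08,0,0,0],[0,0.004,-0.001,0.16,0,0,0],[0,0.004,-0.001,0.2,0,0,0],[0,0.004,-0.001,0.2,0,0,0],[0,0.004,-0.001,0.2,0,0,0]]'|grep -v rot; python3 p.py .485 .275 .1037 171.5 
```

```text
time_s: 12.12
tcp_pos: [0.4847, 0.2746, 0.1111]
wrist_force: [-0.1, -0.2, -1.7]
gripper_width: 0.55
t 12.12 tcp [0.4847 0.2746 0.1111] yaw 171.62 tilt 0.08 F [-0.1 -0.2 -1.7] w 0.550 j [ 46.2  22.8 -18.9  -0.  -48.4 -54.6]
shift [-0.0014, -0.0008, 0.0246] turn [0.0003, -0.0003, 0.0006] rows 0.2
```

```bash
python3 -m creep '[[0,0,0,0.008,0,0,0],[0,0,0,0.016,0,0,0],[0,0,0,0.024,0,0,0],[0,0,0,0.024,0,0,0]]'|grep -v rot; python3 -m creep '[[0,0,0,0.003,0,0,0],[0,0,0,0.003,0,0,0]]'|grep -v rot 
```

```text
time_s: 12.45
tcp_pos: [0.4847, 0.2746, 0.104]
wrist_force: [0.2, -0.3, -2.7]
gripper_width: 0.549
time_s: 12.62
tcp_pos: [0.4847, 0.2747, 0.1034]
wrist_force: [0.8, 0.3, -2.8]
gripper_width: 0.55
```

```bash
python3 -m creep '[[0,0,0,0.003,0,0,0],[0,0,0,0.003,0,0,0]]'|grep -v rot ; python3 -m creep '[[0,0,0,0.003,0,0,0],[0,0,0,0.003,0,0,0]]'|grep -v rot 
```

```text
time_s: 12.78
tcp_pos: [0.4848, 0.2747, 0.1033]
wrist_force: [-2.5, -0.9, 2.6]
gripper_width: 0.549
time_s: 12.95
tcp_pos: [0.4848, 0.2747, 0.1032]
wrist_force: [-2.7, -1.7, 5.4]
gripper_width: 0.549
```

```bash
python3 -m creep '[[1,0,0,0,0,0,0],[1,0,0,0,0,0,0],[1,0,0,0,0,0,0],[1,0,0,0,0,0,0],[1,0,0,0,0,0,0]]'|grep -v rot;  python3 -m creep '[[1,0,0,-0.05,0,0,0],[1,0,0,-0.17,0,0,0],[1,0,0,-0.29,0,0,0],[1,0,0,-0.4,0,0,0],[1,0,0,-0.46,0,0,0]]'|grep -v rot; python3 p.py .5347 .09 .24 175 .5347 .09 .088 175
```

```text
time_s: 13.37
tcp_pos: [0.485, 0.2748, 0.1031]
wrist_force: [-0.4, 0.7, 0.8]
gripper_width: 0.841
time_s: 13.78
tcp_pos: [0.4864, 0.2757, 0.2457]
wrist_force: [1.4, 0.1, 0.3]
gripper_width: 0.995
t 13.78 tcp [0.4864 0.2757 0.2457] yaw 171.68 tilt 0.44 F [1.4 0.1 0.3] w 0.995 j [ 46.2  15.2  -8.7   0.1 -65.7 -54.6]
shift [0.5892, -0.2489, 0.0171] turn [-0.0018, 0.0016, -0.0185] rows 4.6
shift [0.0, 0.0, 0.5067] turn [0.0, 0.0, 0.0] rows 3.6
```

```bash
python3 -m creep '[[1,0.59,-0.249,0.01,-0.002,0.0016,-0.0185],[1,0.59,-0.249,0.01,-0.002,0.0016,-0.0185],[1,0.59,-0.249,0.01,-0.002,0.0016,-0.0185],[1,0.59,-0.249,0.01,-0.002,0.0016,-0.0185],[1,0.59,-0.249,0.01,-0.002,0.0016,-0.0185]]'|grep -v rot; python3 - <<'E'
from ov import *
overlay("side",r.capture("side"),[("mill",.5857,.3206,.014,0),("tin",.4848,.2747,.014,-.15),("jar",.5347,.09,.008,0)],(180,60,360,245),4,"pics/s3.png")
E
python3 p.py .5347 .09 .14 175 .5347 .09 .088 175
```

```text
time_s: 14.2
tcp_pos: [0.535, 0.0867, 0.2422]
wrist_force: [-0.1, 0.2, -0.7]
gripper_width: 1.0
t 14.25 tcp [0.5354 0.0844 0.2422] yaw 174.75 tilt 0.09 F [ 1.1 -0.6  0.5] w 1.002 j [ 26.1  13.9 -11.    0.  -65.2 -31.4]
shift [-0.0189, 0.0039, 0.3405] turn [0.0002, -0.0004, -0.0014] rows 2.5
shift [0.0, 0.0, 0.1733] turn [0.0, 0.0, 0.0] rows 1.2
```

View pics/s3.png

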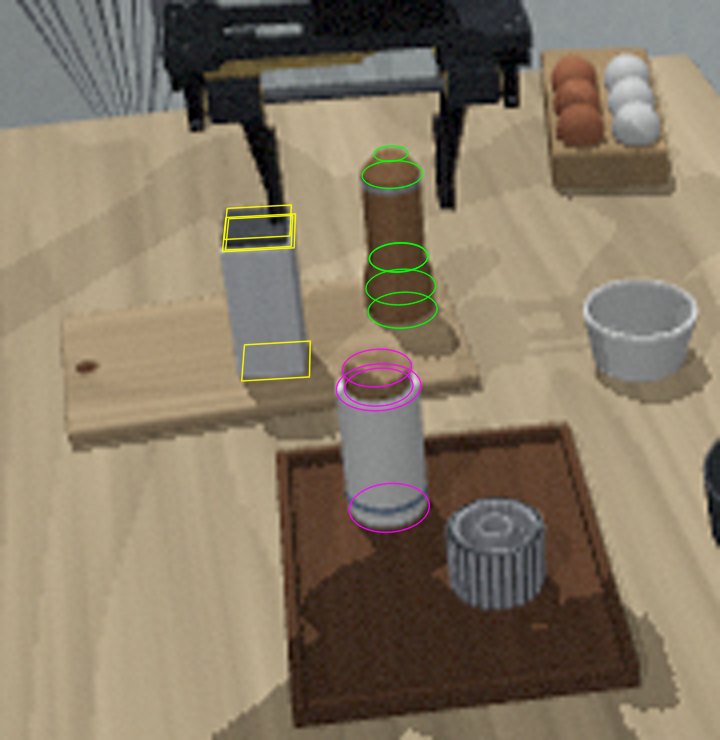

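Both stand upright on the board, and the jar at (382,440) matches its model.

```bash
python3 -m creep '[[1,-0.019,0.005,0.1,0,0,-0.001],[1,-0.019,0.005,0.22,0,0,-0.001],[1,-0.019,0.005,0.33,0,0,-0.001],[1,-0.019,0.005,0.34,0,0,-0.001],[1,-0.019,0.005,0.34,0,0,-0.001]]'|grep -v rot;  python3 p.py .5343 .09 .088 175
```

```text
time_s: 14.67
tcp_pos: [0.5335, 0.0896, 0.1386]
wrist_force: [-0.1, 0.1, 1.0]
gripper_width: 1.0
t 14.67 tcp [0.5335 0.0896 0.1386] yaw 174.94 tilt 0.35 F [-0.1  0.1  1. ] w 1.000 j [ 26.7  19.6 -19.2   0.1 -51.5 -31.9]
shift [-0.0024, -0.0032, 0.1688] turn [0.0015, -0.0013, -0.0003] rows 1.2
```

```bash
python3 -m creep '[[1,-0.002,-0.003,0.08,0.001,-0.001,0],[1,-0.002,-0.003,0.165,0.001,-0.001,0],[1,-0.002,-0.003,0.165,0.001,-0.001,0],[1,-0.002,-0.003,0.165,0.001,-0.001,0]]'|grep -v rot;  python3 p.py .5343 .09 .088 175; python3 -m creep '[[0,0,0,0,0,0,0],[0,0,0,0,0,0,0],[0,0,0,0,0,0,0],[0,0,0,0,0,0,0],[0,0,0,0,0,0,0]]'|grep -v rot; python3 -m creep '[[0,0,0,0,0,0,0],[0,0,0,0,0,0,0],[0,0,0,0,0,0,0],[0,0,0,0,0,0,0],[0,0,0,0,0,0,0]]'|grep -v rot; python3 p.py .5343 .09 .25 175 .385 .315 .25 175
```

```text
time_s: 15.0
tcp_pos: [0.5351, 0.0903, 0.0905]
wrist_force: [1.4, 0.3, 1.2]
gripper_width: 0.997
t 15.00 tcp [0.5351 0.0903 0.0905] yaw 175.00 tilt 0.06 F [1.4 0.3 1.2] w 0.997 j [ 26.7  23.2 -22.2   0.1 -44.7 -31.8]
shift [0.0012, 0.0027, 0.0083] turn [0.0001, -0.0003, -0.0] rows 0.1
time_s: 15.42
tcp_pos: [0.5355, 0.0904, 0.0913]
wrist_force: [-0.3, 0.2, 0.1]
gripper_width: 0.709
time_s: 15.83
tcp_pos: [0.5355, 0.0904, 0.0917]
wrist_force: [-1.5, 0.0, 4.6]
gripper_width: 0.59
t 15.83 tcp [0.5355 0.0904 0.0917] yaw 175.01 tilt 0.08 F [-1.5  0.   4.6] w 0.590 j [ 26.7  23.1 -22.1   0.1 -44.7 -31.8]
shift [0.002, 0.0034, -0.5277] turn [-0.0004, -0.0001, 0.0001] rows 3.8
shift [-0.7038, 0.5611, 0.0] turn [0.0, 0.0, 0.0] rows 6.5
```

```bash
python3 -m creep '[[0,0,0,-0.05,0,0,0],[0,0,0,-0.15,0,0,0],[0,0,0,-0.27,0,0,0],[0,0,0,-0.4,0,0,0],[0,0,0,-0.52,0,0,0]]'|grep -v rot; python3 -m creep '[[0,-0.1,0.08,0,0,0,0],[0,-0.2,0.16,0,0,0,0],[0,-0.3,0.24,0,0,0,0],[0,-0.4,0.32,0,0,0,0],[0,-0.5,0.4,0,0,0,0]]'|grep -v rot; python3 p.py .385 .315 .25 175
```

```text
time_s: 16.25
tcp_pos: [0.5348, 0.0903, 0.2485]
wrist_force: [0.5, 0.6, -2.5]
gripper_width: 0.588
time_s: 16.67
tcp_pos: [0.4266, 0.251, 0.2475]
wrist_force: [0.0, 0.0, -1.5]
gripper_width: 0.589
t 16.67 tcp [0.4266 0.251  0.2475] yaw 174.94 tilt 0.13 F [ 0.   0.  -1.5] w 0.589 j [ 49.3   9.  -16.5  -0.  -64.6 -54.3]
shift [-0.2003, 0.157, -0.0084] turn [0.0005, -0.0005, -0.0003] rows 1.8
```

```bash
python3 -m creep '[[0,-0.1,0.08,0,0,0,0],[0,-0.2,0.157,0,0,0,0],[0,-0.2,0.157,0.05,0,0,0],[0,-0.2,0.157,0.15,0,0,0],[0,-0.2,0.157,0.26,0,0,0]]'|grep -v rot; python3 p.py .385 .315 .106 175 
```

```text
time_s: 17.08
tcp_pos: [0.3844, 0.3163, 0.1692]
wrist_force: [0.4, 0.8, -4.1]
gripper_width: 0.593
t 17.08 tcp [0.3844 0.3163 0.1692] yaw 175.06 tilt 0.11 F [ 0.4  0.8 -4.1] w 0.593 j [ 58.1  13.5 -23.   -0.1 -53.4 -63. ]
shift [0.0044, -0.0023, 0.2106] turn [0.0001, 0.0006, 0.0003] rows 1.5
```

```bash
python3 -m creep '[[0,0.004,-0.002,0.08,0,0,0],[0,0.004,-0.002,0.16,0,0,0],[0,0.004,-0.002,0.2,0,0,0],[0,0.004,-0.002,0.2,0,0,0],[0,0.004,-0.002,0.2,0,0,0]]'|grep -v rot; python3 p.py .385 .315 .0982 175 
```

```text
time_s: 17.5
tcp_pos: [0.3846, 0.3146, 0.1083]
wrist_force: [0.9, -0.3, -2.4]
gripper_width: 0.596
t 17.50 tcp [0.3846 0.3146 0.1083] yaw 175.05 tilt 0.09 F [ 0.9 -0.3 -2.4] w 0.596 j [ 58.   18.  -27.3  -0.1 -44.7 -62.9]
shift [-0.0014, -0.0012, 0.0335] turn [0.0005, -0.0002, 0.0003] rows 0.2
```

```bash
python3 -m creep '[[0,0,0,0.01,0,0,0],[0,0,0,0.02,0,0,0],[0,0,0,0.03,0,0,0],[0,0,0,0.033,0,0,0],[0,0,0,0.033,0,0,0]]'|grep -v rot; python3 -m creep '[[0,0,0,0.003,0,0,0],[0,0,0,0.003,0,0,0]]'|grep -v rot; python3 -m creep '[[0,0,0,0.003,0,0,0],[0,0,0,0.003,0,0,0]]'|grep -v rot 
```

```text
time_s: 17.92
tcp_pos: [0.3846, 0.3146, 0.0985]
wrist_force: [-0.1, 0.3, -2.6]
gripper_width: 0.589
time_s: 18.08
tcp_pos: [0.3847, 0.3148, 0.0978]
wrist_force: [0.2, 0.5, -2.5]
gripper_width: 0.59
time_s: 18.25
tcp_pos: [0.3848, 0.3149, 0.0977]
wrist_force: [-2.6, -0.3, 3.9]
gripper_width: 0.594
```

```bash
python3 -m creep '[[1,0,0,0,0,0,0],[1,0,0,0,0,0,0],[1,0,0,0,0,0,0],[1,0,0,0,0,0,0],[1,0,0,0,0,0,0]]'|grep -v rot;  python3 -m creep '[[1,0,0,-0.05,0,0,0],[1,0,0,-0.17,0,0,0],[1,0,0,-0.29,0,0,0],[1,0,0,-0.4,0,0,0],[1,0,0,-0.46,0,0,0]]'|grep -v rot; python3 p.py .5862 -.0012 .2 175 .5862 -.0012 .032 175
```

```text
time_s: 18.67
tcp_pos: [0.3849, 0.315, 0.0977]
wrist_force: [0.2, 0.1, -0.5]
gripper_width: 0.882
time_s: 19.08
tcp_pos: [0.3862, 0.316, 0.24]
wrist_force: [0.8, 0.5, 0.3]
gripper_width: 0.999
t 19.08 tcp [0.3862 0.316  0.24  ] yaw 175.11 tilt 0.41 F [0.8 0.5 0.3] w 0.999 j [ 58.    9.5 -17.    0.  -63.1 -62.9]
shift [0.9975, -0.754, 0.1301] turn [-0.0012, 0.0019, 0.0006] rows 9.0
shift [0.0, 0.0, 0.56] turn [0.0, 0.0, 0.0] rows 4.0
```

```bash
python3 -m creep '[[0.85,0.6,-0.453,0,-0.001,0.002,0],[0.85,0.6,-0.453,0,-0.001,0.002,0],[0.85,0.6,-0.453,0,-0.001,0.002,0],[0.85,0.6,-0.453,0,-0.001,0.002,0],[0.85,0.6,-0.453,0,-0.001,0.002,0]]'|grep -v rot; python3 p.py .5862 -.0012 .2 175
```

```text
time_s: 19.5
tcp_pos: [0.4978, 0.1377, 0.2394]
wrist_force: [0.2, 1.4, -0.1]
gripper_width: 0.853
t 19.50 tcp [0.4978 0.1377 0.2394] yaw 175.15 tilt 0.06 F [ 0.2  1.4 -0.1] w 0.853 j [ 33.5  11.4 -14.7   0.  -63.8 -38.4]
shift [0.4366, -0.3328, 0.1315] turn [-0.0003, 0.0001, 0.0009] rows 4.1
```

```bash
python3 -m creep '[[0.85,0.437,-0.333,0,0,0,0.001],[0.85,0.437,-0.333,0,0,0,0.001],[0.85,0.437,-0.333,0.03,0,0,0.001],[0.85,0.437,-0.333,0.13,0,0,0.001],[0.85,0.437,-0.333,0.13,0,0,0.001]]'|grep -v rot; python3 - <<'E'
from ov import *
im=r.capture("side");cv2.imwrite("pics/side4.png",im)
overlay("side",im,[("mill",.5857,.3206,.014,0),("tin",.4848,.2747,.014,-.15),("jar",.3848,.3149,.014,0),("mould",.5862,-.0012,.008,0)],(180,60,360,245),4,"pics/s4.png")
E
python3 p.py .5862 -.0012 .08 175 .5862 -.0012 .032 175
```

```text
time_s: 19.92
tcp_pos: [0.5865, -0.0051, 0.197]
wrist_force: [-0.7, -0.8, -1.0]
gripper_width: 0.851
t 19.97 tcp [ 0.5857 -0.0049  0.1958] yaw 174.67 tilt 0.36 F [ 0.2  0.7 -0.9] w 0.850 j [ 15.3  20.4  -8.7  -0.  -61.3 -20.6]
shift [-0.0132, -0.0027, 0.3859] turn [0.0019, -0.0005, -0.0018] rows 2.8
shift [0.0, 0.0, 0.16] turn [0.0, 0.0, 0.0] rows 1.2
```

View pics/s4.png

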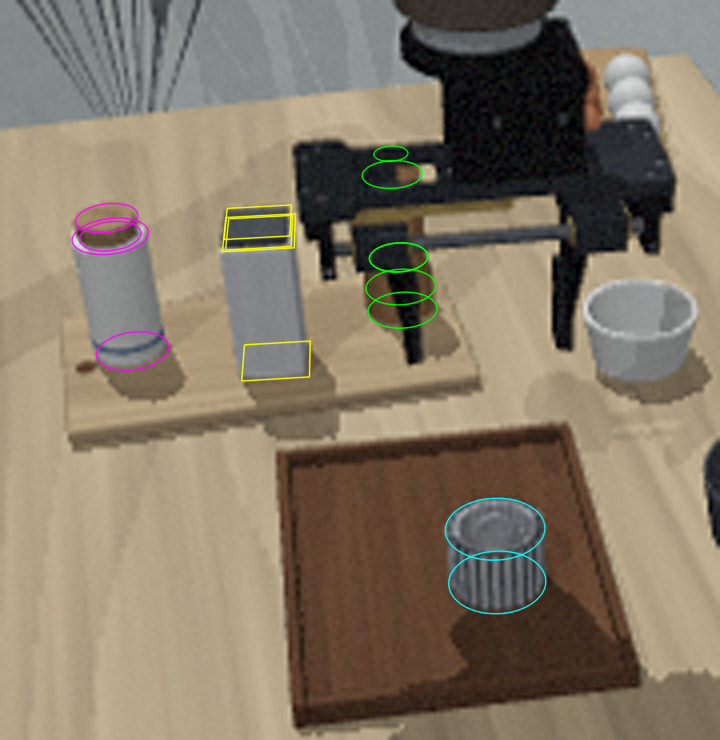

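All three containers stand on the board, and the mould outline matches at (497,555). Descending on the mould.

```bash
python3 -m creep '[[0.85,-0.015,-0.003,0.1,0.002,0,-0.002],[0.85,-0.015,-0.003,0.22,0.002,0,-0.002],[0.85,-0.015,-0.003,0.34,0.002,0,-0.002],[0.85,-0.015,-0.003,0.4,0.002,0,-0.002],[0.85,-0.015,-0.003,0.4,0.002,0,-0.002]]'|grep -v rot;  python3 p.py .5862 -.0005 .032 175
```

```text
time_s: 20.38
tcp_pos: [0.5828, -0.0006, 0.0713]
wrist_force: [-0.9, -0.0, 0.1]
gripper_width: 0.85
t 20.38 tcp [ 0.5828 -0.0006  0.0713] yaw 175.02 tilt 0.60 F [-0.9 -0.   0.1] w 0.850 j [ 15.9  28.  -17.1   0.1 -45.5 -20.9]
shift [-0.002, -0.0126, 0.1307] turn [0.003, -0.0014, 0.0001] rows 0.9
```

```bash
python3 -m creep '[[0.85,-0.002,-0.012,0.03,0.003,-0.001,0],[0.85,-0.002,-0.012,0.08,0.003,-0.001,0],[0.85,-0.002,-0.012,0.12,0.003,-0.001,0],[0.85,-0.002,-0.012,0.13,0.003,-0.001,0],[0.85,-0.002,-0.012,0.13,0.003,-0.001,0]]'|grep -v rot;  python3 p.py .5862 -.0005 .032 175
```

```text
time_s: 20.8
tcp_pos: [0.5864, 0.0, 0.0329]
wrist_force: [0.1, 0.2, 0.2]
gripper_width: 0.851
t 20.80 tcp [0.5864 0.     0.0329] yaw 175.08 tilt 0.08 F [0.1 0.2 0.2] w 0.851 j [ 15.9  31.1 -18.7   0.1 -40.2 -20.9]
shift [0.0019, 0.0005, 0.0031] turn [-0.0002, -0.0004, 0.0004] rows 0.0
```

```bash
python3 -m creep '[[0,0.001,0,0.003,0,0,0],[0,0.001,0,0.003,0,0,0],[0,0.001,0,0.003,0,0,0],[0,0.001,0,0.003,0,0,0],[0,0.001,0,0.003,0,0,0]]'|grep -v rot; python3 -m creep '[[0,0,0,0,0,0,0],[0,0,0,0,0,0,0],[0,0,0,0,0,0,0],[0,0,0,0,0,0,0]]'|grep -v rot;python3 p.py .586 -.0005 .11 175 .498 -.329 .11 175
```

```text
time_s: 21.22
tcp_pos: [0.5871, -0.0, 0.0332]
wrist_force: [-0.7, 0.1, 4.9]
gripper_width: 0.665
time_s: 21.55
tcp_pos: [0.587, -0.0, 0.0332]
wrist_force: [-1.3, 0.3, 1.8]
gripper_width: 0.67
t 21.55 tcp [ 0.587  -0.      0.0332] yaw 175.10 tilt 0.14 F [-1.3  0.3  1.8] w 0.670 j [ 15.8  31.1 -18.7   0.1 -40.1 -20.8]
shift [0.0021, 0.0026, -0.2559] turn [-0.0007, -0.0003, 0.0006] rows 1.8
shift [1.1164, 0.1968, 0.0] turn [0.0, 0.0, 0.0] rows 8.2
```

```bash
python3 -m creep '[[0,0,0,-0.04,0,0,0],[0,0,0,-0.12,0,0,0],[0,0,0,-0.22,0,0,0],[0,0,0,-0.3,0,0,0],[0,0,0,-0.3,0,0,0]]'|grep -v rot; python3 -m creep '[[0,0.1,0.018,0,0,0,0],[0,0.22,0.039,0,0,0,0],[0,0.34,0.06,0,0,0,0],[0,0.46,0.081,0,0,0,0],[0,0.58,0.102,0,0,0,0]]'|grep -v rot; python3 p.py .498 -.329 .12 175
```

```text
time_s: 21.97
tcp_pos: [0.59, 0.0004, 0.1283]
wrist_force: [1.1, -0.2, -1.0]
gripper_width: 0.664
time_s: 22.38
tcp_pos: [0.5434, -0.1716, 0.1266]
wrist_force: [1.4, -0.2, -2.1]
gripper_width: 0.67
t 22.38 tcp [ 0.5434 -0.1716  0.1266] yaw 175.18 tilt 0.58 F [ 1.4 -0.2 -2.1] w 0.670 j [ -1.3  22.6 -16.5  -0.1 -50.3  -3.5]
shift [0.5354, 0.1069, 0.0202] turn [-0.0032, 0.0005, 0.001] rows 3.9
```

```bash
python3 -m creep '[[0,0.13,0.027,0,-0.003,0,0.001],[0,0.26,0.053,0,-0.003,0,0.001],[0,0.39,0.08,0,-0.003,0,0.001],[0,0.5,0.1,0,-0.003,0,0.001],[0,0.53,0.107,0,-0.003,0,0.001]]'|grep -v rot; python3 p.py .498 -.329 .045 175
```

```text
time_s: 22.8
tcp_pos: [0.4957, -0.3311, 0.1246]
wrist_force: [0.1, 0.5, -2.6]
gripper_width: 0.666
t 22.80 tcp [ 0.4957 -0.3311  0.1246] yaw 174.72 tilt 0.14 F [ 0.1  0.5 -2.6] w 0.666 j [-18.2  25.2 -12.3  -0.1 -52.5  13. ]
shift [-0.0073, -0.0073, 0.2653] turn [0.0006, 0.0005, -0.0015] rows 1.9
```

```bash
python3 -m creep '[[0,-0.007,-0.007,0.08,0,0,-0.001],[0,-0.007,-0.007,0.16,0,0,-0.001],[0,-0.007,-0.007,0.23,0,0,-0.001],[0,-0.007,-0.007,0.24,0,0,-0.001],[0,-0.007,-0.007,0.24,0,0,-0.001]]'|grep -v rot; python3 - <<'E'
from ov import *
print(back("top",[[415+214/6-.42,215+214/6-.42]],.008))
im=cv2.imread("pics/side0.png")
overlay("side",im,[("mat",.498,-.329,0,0)],(250,280,350,365),6,"pics/mat_s.png")
E
python3 p.py .498 -.329 .035 175
```

```text
time_s: 23.22
tcp_pos: [0.4965, -0.3284, 0.0504]
wrist_force: [0.2, 0.6, -1.5]
gripper_width: 0.665
[[ 0.4974337  -0.32806722  0.008     ]]
t 23.22 tcp [ 0.4965 -0.3284  0.0504] yaw 174.90 tilt 0.42 F [ 0.2  0.6 -1.5] w 0.665 j [-17.9  30.5 -16.2  -0.1 -43.7  12.9]
shift [0.0017, -0.0054, 0.0514] turn [0.0022, 0.0009, -0.0005] rows 0.4
```

View pics/mat_s.png

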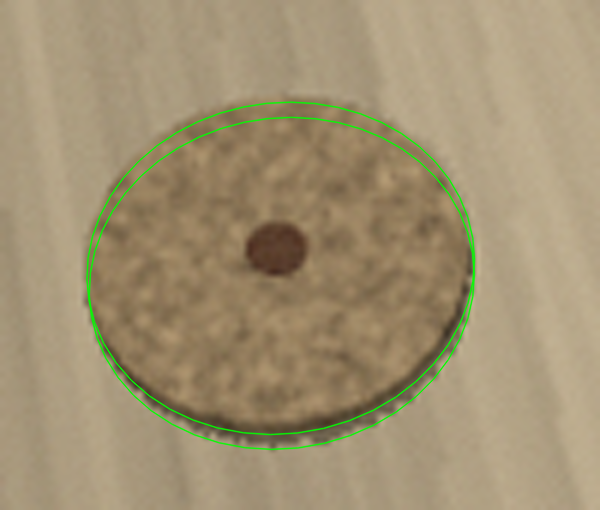

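The mat outline fits in both views. Setting the mould down.

```bash
python3 -m creep '[[0,0.001,-0.004,0.015,0.002,0.001,0],[0,0.001,-0.004,0.03,0.002,0.001,0],[0,0.001,-0.004,0.045,0.002,0.001,0],[0,0.001,-0.004,0.053,0.002,0.001,0],[0,0.001,-0.004,0.053,0.002,0.001,0]]'|grep -v rot; python3 p.py .4975 -.3285 .0332 175;  python3 -m creep '[[0,0,0,0.003,0,0,0],[0,0,0,0.003,0,0,0]]'|grep -v rot
```

```text
time_s: 23.63
tcp_pos: [0.4975, -0.3285, 0.0344]
wrist_force: [-0.1, -0.2, -1.8]
gripper_width: 0.666
t 23.63 tcp [ 0.4975 -0.3285  0.0344] yaw 174.91 tilt 0.04 F [-0.1 -0.2 -1.8] w 0.666 j [-17.9  31.7 -17.1   0.  -41.2  12.8]
shift [-0.0001, -0.0, 0.0039] turn [0.0002, 0.0, -0.0005] rows 0.0
time_s: 23.8
tcp_pos: [0.4976, -0.3286, 0.0336]
wrist_force: [0.3, 0.2, -2.1]
gripper_width: 0.665
```

```bash
python3 -m creep '[[0,0,0,0.003,0,0,0],[0,0,0,0.003,0,0,0]]'|grep -v rot;python3 -m creep '[[0,0,0,0.002,0,0,0],[0,0,0,0.002,0,0,0]]'|grep -v rot
```

```text
time_s: 23.97
tcp_pos: [0.4978, -0.3287, 0.0333]
wrist_force: [-1.3, 1.5, 1.3]
gripper_width: 0.668
time_s: 24.13
tcp_pos: [0.4978, -0.3287, 0.0333]
wrist_force: [-1.6, 1.2, 2.4]
gripper_width: 0.671
```

```bash
python3 -m creep '[[0.95,0,0,0,0,0,0],[0.95,0,0,0,0,0,0],[0.95,0,0,0,0,0,0],[0.95,0,0,0,0,0,0],[0.95,0,0,0,0,0,0]]'|grep -v rot;  python3 -m creep '[[1,0,0,-0.04,0,0,0],[1,0,0,-0.12,0,0,0],[1,0,0,-0.24,0,0,0],[1,0,0,-0.36,0,0,0],[1,0,0,-0.48,0,0,0]]'|grep -v rot; python3 -m creep '[[1,-0.1,0,-0.1,0,0,0],[1,-0.22,0,-0.2,0,0,0],[1,-0.34,0,-0.2,0,0,0],[1,-0.47,0,-0.2,0,0,0],[1,-0.6,0,-0.2,0,0,0]]'|grep -v rot; python3 - <<'E'
from ov import *
im=r.capture("side");cv2.imwrite("pics/side5.png",im)
overlay("side",im,[("mat",.4975,-.3287,0,0),("mould",.4978,-.3287,.008,0)],(200,200,360,365),4,"pics/s5.png")
im=r.capture("top");cv2.imwrite("pics/top5.png",im)
overlay("top",im,[("mat",.4975,-.3287,0,0),("mould",.4978,-.3287,.008,0)],(415,205,485,285),6,"pics/t5.png")
E
python3 p.py .385 .315 .24 175
```

```text
time_s: 24.55
tcp_pos: [0.4979, -0.3288, 0.0332]
wrist_force: [0.6, 0.2, 0.1]
gripper_width: 0.916
time_s: 24.97
tcp_pos: [0.4975, -0.3286, 0.1785]
wrist_force: [1.0, -0.7, 1.2]
gripper_width: 0.998
time_s: 25.38
tcp_pos: [0.5135, -0.1477, 0.2395]
wrist_force: [0.5, 1.1, -0.1]
gripper_width: 1.0
t 25.48 tcp [ 0.5138 -0.145   0.239 ] yaw 175.28 tilt 0.08 F [-0.3 -0.3  0.5] w 1.001 j [  1.6  13.2 -12.4  -0.  -64.3  -6.4]
shift [-1.4928, 0.5543, -0.0033] turn [-0.0004, 0.0002, 0.0015] rows 11.5
```

View pics/s5.png

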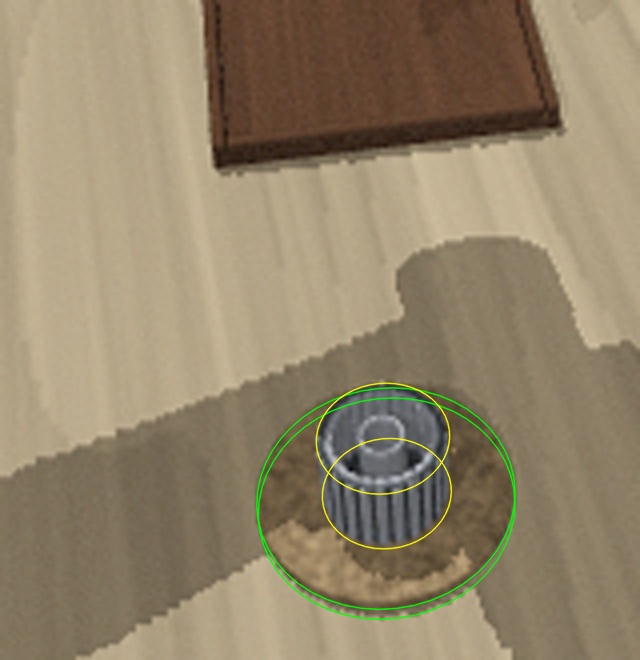

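View pics/t5.png

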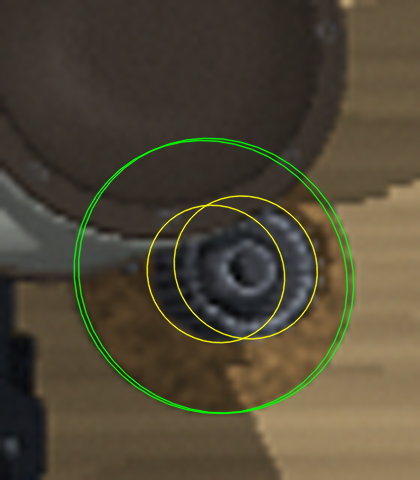

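The mould stands in the middle of the mat, agreeing in both views to about 1–2 mm. Next I return the jar.

```bash
python3 -m creep '[[1,-0.64,0.236,0,0,0,0.001],[1,-0.64,0.236,0,0,0,0.001],[1,-0.64,0.236,0,0,0,0.001],[1,-0.64,0.236,0,0,0,0.001],[1,-0.64,0.236,0,0,0,0.001]]'|grep -v rot; python3 -m creep '[[1,-0.64,0.237,0,0,0,0],[1,-0.64,0.237,0,0,0,0],[1,-0.64,0.237,0,0,0,0],[1,-0.64,0.237,0,0,0,0],[1,-0.64,0.237,0,0,0,0]]'|grep -v rot; python3 p.py .385 .315 .24 175
```

```text
time_s: 25.9
tcp_pos: [0.4584, 0.053, 0.2391]
wrist_force: [1.1, -0.3, -1.1]
gripper_width: 1.003
time_s: 26.32
tcp_pos: [0.4035, 0.2521, 0.2394]
wrist_force: [1.4, 0.5, -0.2]
gripper_width: 1.001
t 26.32 tcp [0.4035 0.2521 0.2394] yaw 175.05 tilt 0.14 F [ 1.4  0.5 -0.2] w 1.001 j [ 51.7   7.3 -19.8   0.1 -62.8 -56.7]
shift [-0.2036, 0.0794, -0.002] turn [-0.0007, 0.0004, 0.0003] rows 1.6
```

```bash
python3 -m creep '[[1,-0.203,0.08,0,0,0,0],[1,-0.203,0.08,0,0,0,0],[1,-0.203,0.08,0.06,0,0,0],[1,-0.203,0.08,0.18,0,0,0],[1,-0.203,0.08,0.26,0,0,0]]'|grep -v rot;  python3 -m creep '[[1,0,0,0,0,0,0],[1,0,0,0,0,0,0]]'|grep -v rot; python3 p.py .3848 .3149 .0977 175
```

```text
time_s: 26.73
tcp_pos: [0.3844, 0.3149, 0.1595]
wrist_force: [-0.4, -1.1, -0.8]
gripper_width: 0.998
time_s: 26.9
tcp_pos: [0.3843, 0.314, 0.1586]
wrist_force: [-0.4, -0.4, 1.0]
gripper_width: 1.002
t 26.90 tcp [0.3843 0.314  0.1586] yaw 175.06 tilt 0.13 F [-0.4 -0.4  1. ] w 1.002 j [ 58.1  14.2 -23.9   0.1 -52.  -63.1]
shift [-0.0035, -0.0013, 0.2031] turn [0.0, -0.0007, 0.0003] rows 1.5
```

```bash
python3 -m creep '[[1,-0.003,-0.001,0.08,0,0,0],[1,-0.003,-0.001,0.16,0,0,0],[1,-0.003,-0.001,0.2,0,0,0],[1,-0.003,-0.001,0.2,0,0,0],[1,-0.003,-0.001,0.2,0,0,0]]'|grep -v rot; python3 p.py .3848 .3149 .0977 175; python3 -m creep '[[0,0,0,0,0,0,0],[0,0,0,0,0,0,0],[0,0,0,0,0,0,0],[0,0,0,0,0,0,0],[0,0,0,0,0,0,0]]'|grep -v rot; python3 -m creep '[[0,0,0,0,0,0,0],[0,0,0,0,0,0,0],[0,0,0,0,0,0,0],[0,0,0,0,0,0,0],[0,0,0,0,0,0,0]]'|grep -v rot; python3 p.py .385 .315 .25 175 .5347 .0904 .25 175
```

```text
time_s: 27.32
tcp_pos: [0.3858, 0.3155, 0.1001]
wrist_force: [-0.2, -0.6, 0.4]
gripper_width: 1.0
t 27.32 tcp [0.3858 0.3155 0.1001] yaw 175.07 tilt 0.10 F [-0.2 -0.6  0.4] w 1.000 j [ 58.   18.7 -27.8   0.1 -43.4 -63.1]
shift [0.0024, 0.0031, 0.008] turn [-0.0005, -0.0002, 0.0004] rows 0.1
time_s: 27.73
tcp_pos: [0.3859, 0.3158, 0.1007]
wrist_force: [0.6, 0.9, -0.5]
gripper_width: 0.707
time_s: 28.15
tcp_pos: [0.3859, 0.3158, 0.1009]
wrist_force: [-1.7, -0.3, 3.8]
gripper_width: 0.591
t 28.15 tcp [0.3859 0.3158 0.1009] yaw 175.09 tilt 0.13 F [-1.7 -0.3  3.8] w 0.591 j [ 58.1  18.7 -27.8   0.1 -43.5 -63.1]
shift [0.0028, 0.0016, -0.4971] turn [-0.0007, 0.0001, 0.0005] rows 3.6
shift [0.7023, -0.5624, 0.0] turn [0.0, 0.0, 0.0] rows 6.5
```

```bash
python3 -m creep '[[0,0,0,-0.05,0,0,0],[0,0,0,-0.15,0,0,0],[0,0,0,-0.27,0,0,0],[0,0,0,-0.39,0,0,0],[0,0,0,-0.5,0,0,0]]'|grep -v rot; python3 -m creep '[[0,0.1,-0.08,0,0,0,0],[0,0.2,-0.16,0,0,0,0],[0,0.3,-0.24,0,0,0,0],[0,0.4,-0.32,0,0,0,0],[0,0.5,-0.4,0,0,0,0]]'|grep -v rot; python3 p.py .5348 .0913 .25 175
```

```text
time_s: 28.57
tcp_pos: [0.3853, 0.3154, 0.2521]
wrist_force: [0.2, 1.0, -2.5]
gripper_width: 0.592
time_s: 28.98
tcp_pos: [0.492, 0.1539, 0.2515]
wrist_force: [0.2, 1.2, -2.5]
gripper_width: 0.592
t 28.98 tcp [0.492  0.1539 0.2515] yaw 175.09 tilt 0.03 F [ 0.2  1.2 -2.5] w 0.592 j [ 35.4  10.8 -13.6   0.  -65.5 -40.4]
shift [0.1958, -0.1599, 0.005] turn [-0.0001, -0.0002, 0.0005] rows 1.8
```

```bash
python3 -m creep '[[0,0.1,-0.08,0,0,0,0],[0,0.196,-0.16,0,0,0,0],[0,0.196,-0.16,0.05,0,0,0],[0,0.196,-0.16,0.15,0,0,0],[0,0.196,-0.16,0.27,0,0,0]]'|grep -v rot; python3 p.py .5348 .0913 .106 175 
```

```text
time_s: 29.4
tcp_pos: [0.5362, 0.0905, 0.1706]
wrist_force: [0.9, 0.5, -2.4]
gripper_width: 0.588
t 29.40 tcp [0.5362 0.0905 0.1706] yaw 174.96 tilt 0.26 F [ 0.9  0.5 -2.4] w 0.588 j [ 26.7  17.6 -16.9   0.  -55.2 -31.8]
shift [-0.0019, 0.0059, 0.2153] turn [-0.0013, 0.0006, -0.0002] rows 1.5
```

```bash
python3 -m creep '[[0,-0.002,0.006,0.08,-0.001,0,0],[0,-0.002,0.006,0.15,-0.001,0,0],[0,-0.002,0.006,0.2,-0.001,0,0],[0,-0.002,0.006,0.2,-0.001,0,0],[0,-0.002,0.006,0.2,-0.001,0,0]]'|grep -v rot; python3 p.py .5348 .0913 .0965 175 
```

```text
time_s: 29.82
tcp_pos: [0.5341, 0.0909, 0.1094]
wrist_force: [-0.1, 0.1, -2.1]
gripper_width: 0.591
t 29.82 tcp [0.5341 0.0909 0.1094] yaw 174.96 tilt 0.09 F [-0.1  0.1 -2.1] w 0.591 j [ 26.8  21.7 -21.1  -0.1 -47.3 -31.8]
shift [-0.0015, -0.0022, 0.0432] turn [0.0005, 0.0, -0.0002] rows 0.3
```

```bash
python3 -m creep '[[0,-0.001,-0.002,0.015,0,0,0],[0,-0.001,-0.002,0.028,0,0,0],[0,-0.001,-0.002,0.04,0,0,0],[0,-0.001,-0.002,0.045,0,0,0],[0,-0.001,-0.002,0.045,0,0,0]]'|grep -v rot; python3 -m creep '[[0,0,0,0.003,0,0,0],[0,0,0,0.003,0,0,0]]'|grep -v rot; python3 -m creep '[[0,0,0,0.003,0,0,0],[0,0,0,0.003,0,0,0]]'|grep -v rot; python3 p.py .5348 .0913 .0949 175
```

```text
time_s: 30.23
tcp_pos: [0.5346, 0.0911, 0.0958]
wrist_force: [0.4, -0.7, -2.2]
gripper_width: 0.587
time_s: 30.4
tcp_pos: [0.5346, 0.0912, 0.0951]
wrist_force: [0.0, 0.6, -1.4]
gripper_width: 0.594
time_s: 30.57
tcp_pos: [0.5347, 0.0912, 0.0949]
wrist_force: [-1.4, 0.2, 2.6]
gripper_width: 0.592
t 30.57 tcp [0.5347 0.0912 0.0949] yaw 174.98 tilt 0.07 F [-1.4  0.2  2.6] w 0.592 j [ 26.8  22.8 -21.9  -0.1 -45.3 -31.8]
shift [-0.0004, -0.0002, 0.0] turn [0.0004, 0.0001, -0.0001] rows 0.0
```

Contact. Releasing, then to the tin on the board, last released at TCP (.4848,.2747,.1032), yaw 171.6.

```bash
python3 -m creep '[[1,0,0,0,0,0,0],[1,0,0,0,0,0,0],[1,0,0,0,0,0,0],[1,0,0,0,0,0,0],[1,0,0,0,0,0,0]]'|grep -v rot;  python3 -m creep '[[1,0,0,-0.05,0,0,0],[1,0,0,-0.17,0,0,0],[1,0,0,-0.29,0,0,0],[1,0,0,-0.4,0,0,0],[1,0,0,-0.48,0,0,0]]'|grep -v rot; python3 p.py .4849 .2747 .24 171.6
```

```text
time_s: 30.98
tcp_pos: [0.535, 0.0913, 0.095]
wrist_force: [0.2, -0.1, -0.3]
gripper_width: 0.883
time_s: 31.4
tcp_pos: [0.536, 0.0914, 0.2425]
wrist_force: [0.3, 1.0, 0.0]
gripper_width: 1.0
t 31.40 tcp [0.536  0.0914 0.2425] yaw 175.00 tilt 0.23 F [0.3 1.  0. ] w 1.000 j [ 26.8  13.9 -10.9   0.  -64.9 -31.8]
shift [-0.594, 0.223, 0.0087] turn [-0.0011, 0.0007, 0.0189] rows 4.6
```

```bash
python3 -m creep '[[1,-0.594,0.223,0.008,-0.001,0.001,0.019],[1,-0.594,0.223,0.008,-0.001,0.001,0.019],[1,-0.594,0.223,0.008,-0.001,0.001,0.019],[1,-0.594,0.223,0.008,-0.001,0.001,0.019],[1,-0.594,0.223,0.008,-0.001,0.001,0.019]]'|grep -v rot; python3 - <<'E'
from ov import *
im=r.capture("side");cv2.imwrite("pics/side6.png",im)
overlay("side",im,[("mill",.5857,.3206,.014,0),("tin",.4848,.2747,.014,-.15),("jar",.5347,.09,.008,0)],(180,60,360,245),4,"pics/s6.png")
E
python3 p.py .4849 .2747 .15 171.6 .4849 .2747 .1025 171.6
```

```text
time_s: 31.82
tcp_pos: [0.4839, 0.278, 0.2404]
wrist_force: [-0.0, -0.7, -1.1]
gripper_width: 0.999
t 31.87 tcp [0.4838 0.2804 0.2402] yaw 171.86 tilt 0.10 F [1.  2.  0.2] w 1.000 j [ 46.7  15.6  -9.    0.  -65.4 -54.9]
shift [0.0185, -0.006, 0.3006] turn [-0.0004, 0.0004, 0.0014] rows 2.2
shift [0.0, 0.0, 0.1583] turn [0.0, 0.0, 0.0] rows 1.1
```

View pics/s6.png

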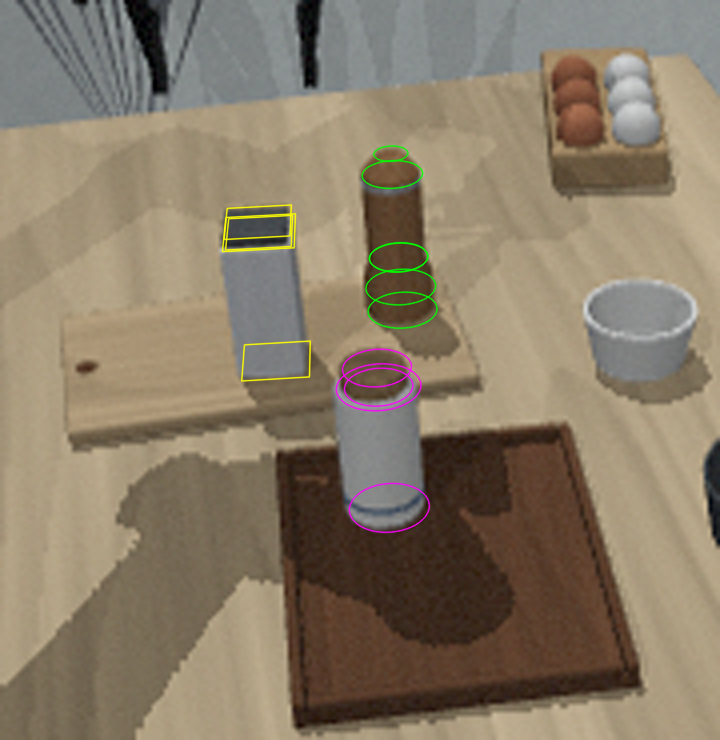

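The jar is back, within about 1–2 mm of its original outline. Now the tin.

```bash
python3 -m creep '[[1,0.018,-0.006,0.1,0,0,0.001],[1,0.018,-0.006,0.22,0,0,0.001],[1,0.018,-0.006,0.3,0,0,0.001],[1,0.018,-0.006,0.3,0,0,0.001],[1,0.018,-0.006,0.3,0,0,0.001]]'|grep -v rot;  python3 p.py .485 .2747 .1025 171.6
```

```text
time_s: 32.28
tcp_pos: [0.4848, 0.2744, 0.1496]
wrist_force: [-0.1, 0.7, 0.6]
gripper_width: 1.005
t 32.28 tcp [0.4848 0.2744 0.1496] yaw 171.70 tilt 0.08 F [-0.1  0.7  0.6] w 1.005 j [ 46.2  20.2 -16.4   0.1 -53.4 -54.6]
shift [-0.0012, -0.0004, 0.1568] turn [-0.0001, -0.0004, 0.0005] rows 1.1
```

```bash
python3 -m creep '[[1,-0.001,0,0.07,0,0,0],[1,-0.001,0,0.155,0,0,0],[1,-0.001,0,0.155,0,0,0],[1,-0.001,0,0.155,0,0,0]]'|grep -v rot; python3 p.py .485 .2747 .1025 171.6; python3 -m creep '[[0,0,0,0,0,0,0],[0,0,0,0,0,0,0],[0,0,0,0,0,0,0],[0,0,0,0,0,0,0],[0,0,0,0,0,0,0]]'|grep -v rot; python3 -m creep '[[0,0,0,0,0,0,0],[0,0,0,0,0,0,0],[0,0,0,0,0,0,0],[0,0,0,0,0,0,0],[0,0,0,0,0,0,0]]'|grep -v rot; python3 p.py .485 .275 .26 171.6 .5297 .0303 .26 171.6
```

```text
time_s: 32.62
tcp_pos: [0.4856, 0.2749, 0.1043]
wrist_force: [-0.2, 0.1, -0.0]
gripper_width: 0.998
t 32.62 tcp [0.4856 0.2749 0.1043] yaw 171.72 tilt 0.10 F [-0.2  0.1 -0. ] w 0.998 j [ 46.2  23.4 -19.3   0.1 -47.4 -54.6]
shift [0.001, 0.0019, 0.0059] turn [-0.0004, -0.0004, 0.0007] rows 0.0
time_s: 33.03
tcp_pos: [0.4858, 0.2751, 0.1051]
wrist_force: [-0.3, 0.5, 0.4]
gripper_width: 0.707
time_s: 33.45
tcp_pos: [0.4858, 0.2751, 0.1053]
wrist_force: [-1.4, 0.4, 3.3]
gripper_width: 0.549
t 33.45 tcp [0.4858 0.2751 0.1053] yaw 171.73 tilt 0.12 F [-1.4  0.4  3.3] w 0.549 j [ 46.2  23.3 -19.2   0.1 -47.4 -54.6]
shift [0.0009, 0.0015, -0.5157] turn [-0.0007, -0.0, 0.0007] rows 3.7
shift [0.7852, -0.2666, 0.0] turn [0.0, 0.0, 0.0] rows 6.0
```

```bash
python3 -m creep '[[0,0,0,-0.05,0,0,0],[0,0,0,-0.15,0,0,0],[0,0,0,-0.27,0,0,0],[0,0,0,-0.4,0,0,0],[0,0,0,-0.51,0,0,0]]'|grep -v rot; python3 -m creep '[[0,0.1,-0.034,0,0,0,0],[0,0.22,-0.075,0,0,0,0],[0,0.34,-0.115,0,0,0,0],[0,0.46,-0.156,0,0,0,0],[0,0.58,-0.197,0,0,0,0]]'|grep -v rot; python3 p.py .5295 .0306 .255 171.6
```

```text
time_s: 33.87
tcp_pos: [0.4853, 0.275, 0.2598]
wrist_force: [1.0, 0.3, -2.3]
gripper_width: 0.552
time_s: 34.28
tcp_pos: [0.5181, 0.0926, 0.2589]
wrist_force: [1.1, -0.6, -2.7]
gripper_width: 0.551
t 34.28 tcp [0.5181 0.0926 0.2589] yaw 171.75 tilt 0.04 F [ 1.1 -0.6 -2.7] w 0.551 j [ 27.8  11.6 -11.5   0.  -66.9 -36.1]
shift [0.1992, -0.0672, 0.0133] turn [-0.0001, -0.0002, 0.0008] rows 1.5
```

```bash
python3 -m creep '[[0,0.1,-0.034,0,0,0,0.001],[0,0.2,-0.067,0,0,0,0.001],[0,0.2,-0.067,0,0,0,0.001],[0,0.2,-0.067,0.05,0,0,0.001],[0,0.2,-0.067,0.1,0,0,0.001]]'|grep -v rot; python3 p.py .5295 .0306 .115 171.6
```

```text
time_s: 34.7
tcp_pos: [0.5295, 0.0297, 0.2284]
wrist_force: [-0.2, 0.9, -3.3]
gripper_width: 0.553
t 34.70 tcp [0.5295 0.0297 0.2284] yaw 171.45 tilt 0.06 F [-0.2  0.9 -3.3] w 0.553 j [ 20.7  13.3 -13.8   0.  -62.8 -29.3]
shift [-0.0028, 0.0008, 0.378] turn [-0.0003, 0.0001, -0.0009] rows 2.7
```

```bash
python3 -m creep '[[0,-0.003,0.001,0.1,0,0,-0.001],[0,-0.003,0.001,0.2,0,0,-0.001],[0,-0.003,0.001,0.3,0,0,-0.001],[0,-0.003,0.001,0.36,0,0,-0.001],[0,-0.003,0.001,0.36,0,0,-0.001]]'|grep -v rot; python3 p.py .5295 .0306 .1008 171.6
```

```text
time_s: 35.12
tcp_pos: [0.5256, 0.0298, 0.1152]
wrist_force: [-0.0, -0.9, -3.2]
gripper_width: 0.548
t 35.12 tcp [0.5256 0.0298 0.1152] yaw 171.55 tilt 0.60 F [-0.  -0.9 -3.2] w 0.548 j [ 20.9  20.2 -22.5  -0.1 -47.9 -29.2]
shift [-0.0047, -0.0129, 0.0479] turn [0.0031, -0.0012, -0.0003] rows 0.4
```

```bash
python3 -m creep '[[0,-0.004,-0.012,0.015,0.003,-0.001,0],[0,-0.004,-0.012,0.03,0.003,-0.001,0],[0,-0.004,-0.012,0.042,0.003,-0.001,0],[0,-0.004,-0.012,0.049,0.003,-0.001,0],[0,-0.004,-0.012,0.049,0.003,-0.001,0]]'|grep -v rot; python3 p.py .5295 .0306 .0995 171.6
```

```text
time_s: 35.53
tcp_pos: [0.5294, 0.0305, 0.1008]
wrist_force: [-0.4, -0.2, -2.4]
gripper_width: 0.548
t 35.53 tcp [0.5294 0.0305 0.1008] yaw 171.55 tilt 0.02 F [-0.4 -0.2 -2.4] w 0.548 j [ 20.9  21.3 -23.3   0.  -45.3 -29.3]
shift [-0.0003, -0.0003, 0.0043] turn [-0.0001, -0.0001, -0.0003] rows 0.0
```

```bash
python3 -m creep '[[0,0,0,0.004,0,0,0],[0,0,0,0.004,0,0,0]]'|grep -v rot; python3 -m creep '[[0,0,0,0.003,0,0,0],[0,0,0,0.003,0,0,0]]'|grep -v rot;python3 -m creep '[[0,0,0,0.002,0,0,0],[0,0,0,0.002,0,0,0]]'|grep -v rot
```

```text
time_s: 35.7
tcp_pos: [0.5297, 0.0307, 0.1001]
wrist_force: [-1.2, -0.4, -2.5]
gripper_width: 0.551
time_s: 35.87
tcp_pos: [0.5299, 0.0307, 0.0995]
wrist_force: [0.0, -0.1, -2.4]
gripper_width: 0.552
time_s: 36.03
tcp_pos: [0.53, 0.0307, 0.0992]
wrist_force: [-0.0, 0.4, -0.4]
gripper_width: 0.551
```

```bash
python3 -m creep '[[0,0,0,0.002,0,0,0],[0,0,0,0.002,0,0,0]]'|grep -v rot; python3 -m creep '[[1,0,0,0,0,0,0],[1,0,0,0,0,0,0],[1,0,0,0,0,0,0],[1,0,0,0,0,0,0],[1,0,0,0,0,0,0]]'|grep -v rot;  python3 -m creep '[[1,0,0,-0.05,0,0,0],[1,0,0,-0.17,0,0,0],[1,0,0,-0.29,0,0,0],[1,0,0,-0.4,0,0,0],[1,0,0,-0.48,0,0,0]]'|grep -v rot; python3 p.py .5858 .3206 .245 175
```

```text
time_s: 36.2
tcp_pos: [0.53, 0.0307, 0.0992]
wrist_force: [-1.9, 0.1, 2.6]
gripper_width: 0.548
time_s: 36.62
tcp_pos: [0.5302, 0.0308, 0.0992]
wrist_force: [-0.1, 0.3, 0.4]
gripper_width: 0.842
time_s: 37.03
tcp_pos: [0.5307, 0.0308, 0.2466]
wrist_force: [0.5, 1.0, 0.8]
gripper_width: 0.993
t 37.03 tcp [0.5307 0.0308 0.2466] yaw 171.59 tilt 0.42 F [0.5 1.  0.8] w 0.993 j [ 20.9  12.4 -12.3   0.1 -64.9 -29.3]
shift [-0.9826, -0.0404, 0.0077] turn [-0.0023, 0.0006, -0.0189] rows 7.1
```

Now the mill, last released at TCP (.5857,.3206,.0989), yaw 175.

```bash
python3 -m creep '[[1,-0.6,-0.025,0.005,-0.002,0.001,-0.019],[1,-0.6,-0.025,0.005,-0.002,0.001,-0.019],[1,-0.6,-0.025,0.005,-0.002,0.001,-0.019],[1,-0.6,-0.025,0.005,-0.002,0.001,-0.019],[1,-0.6,-0.025,0.005,-0.002,0.001,-0.019]]'|grep -v rot; python3 p.py .5858 .3206 .24 175
```

```text
time_s: 37.45
tcp_pos: [0.5653, 0.2123, 0.2451]
wrist_force: [0.7, -1.2, 0.8]
gripper_width: 0.997
t 37.45 tcp [0.5653 0.2123 0.2451] yaw 175.21 tilt 0.12 F [ 0.7 -1.2  0.8] w 0.997 j [ 36.   19.7  -2.3   0.1 -67.9 -40.8]
shift [-0.3654, -0.0378, 0.0172] turn [-0.0006, -0.0, 0.0012] rows 2.6
```

```bash
python3 -m creep '[[1,-0.365,-0.038,0,0,0,0.001],[1,-0.365,-0.038,0,0,0,0.001],[1,-0.365,-0.038,0,0,0,0.001],[1,-0.365,-0.038,0.08,0,0,0.001],[1,-0.365,-0.038,0.2,0,0,0.001]]'|grep -v rot; python3 -m creep '[[1,0,0,0,0,0,0]]'|grep -v rot; python3 p.py .5858 .3206 .0982 175
```

```text
time_s: 37.87
tcp_pos: [0.588, 0.3238, 0.1878]
wrist_force: [0.1, -0.1, -0.7]
gripper_width: 0.998
time_s: 37.95
tcp_pos: [0.5838, 0.3218, 0.1791]
wrist_force: [-1.0, -1.2, -3.4]
gripper_width: 1.001
t 37.95 tcp [0.5838 0.3218 0.1791] yaw 175.14 tilt 0.32 F [-1.  -1.2 -3.4] w 1.001 j [ 42.7  28.7   2.3  -0.  -63.9 -47.5]
shift [0.0023, -0.008, 0.2695] turn [0.0014, -0.0012, 0.0008] rows 1.9
```

```bash
python3 -m creep '[[1,0.002,-0.008,0.08,0.001,-0.001,0.001],[1,0.002,-0.008,0.16,0.001,-0.001,0.001],[1,0.002,-0.008,0.24,0.001,-0.001,0.001],[1,0.002,-0.008,0.24,0.001,-0.001,0.001],[1,0.002,-0.008,0.24,0.001,-0.001,0.001]]'|grep -v rot;  python3 p.py .5858 .3206 .0982 175
```

```text
time_s: 38.37
tcp_pos: [0.5862, 0.3202, 0.1074]
wrist_force: [0.1, 0.2, 1.2]
gripper_width: 1.006
t 38.37 tcp [0.5862 0.3202 0.1074] yaw 174.96 tilt 0.15 F [0.1 0.2 1.2] w 1.006 j [ 42.5  32.4  -2.4   0.  -55.4 -47.5]
shift [-0.0012, 0.0013, 0.0307] turn [0.0005, -0.0007, -0.0002] rows 0.2
```

```bash
python3 -m creep '[[1,-0.001,0.001,0.03,0,0,0],[1,-0.001,0.001,0.03,0,0,0],[1,-0.001,0.001,0.03,0,0,0]]'|grep -v rot; python3 -m creep '[[0,0,0,0,0,0,0],[0,0,0,0,0,0,0],[0,0,0,0,0,0,0],[0,0,0,0,0,0,0],[0,0,0,0,0,0,0]]'|grep -v rot; python3 -m creep '[[0,0,0,0,0,0,0],[0,0,0,0,0,0,0],[0,0,0,0,0,0,0],[0,0,0,0,0,0,0],[0,0,0,0,0,0,0]]'|grep -v rot;python3 -m creep '[[0,0,0,0,0,0,0],[0,0,0,0,0,0,0]]'|grep -v rot; python3 p.py .585 .3206 .26 175 .5234 -.038 .26 175
```

```text
time_s: 38.62
tcp_pos: [0.5864, 0.3208, 0.0997]
wrist_force: [-0.5, -0.3, -0.1]
gripper_width: 1.002
time_s: 39.03
tcp_pos: [0.5864, 0.3208, 0.0999]
wrist_force: [-0.0, 0.2, 0.9]
gripper_width: 0.703
time_s: 39.45
tcp_pos: [0.5863, 0.3208, 0.0999]
wrist_force: [-0.5, 0.0, -0.2]
gripper_width: 0.484
time_s: 39.62
tcp_pos: [0.5863, 0.3208, 0.0998]
wrist_force: [-1.3, 0.0, 0.5]
gripper_width: 0.475
t 39.62 tcp [0.5863 0.3208 0.0998] yaw 174.97 tilt 0.05 F [-1.3  0.   0.5] w 0.475 j [ 42.5  32.8  -2.8   0.  -54.4 -47.6]
shift [0.0015, 0.0044, -0.5338] turn [0.0, -0.0003, -0.0002] rows 3.8
shift [1.2087, 0.1004, 0.0] turn [0.0, 0.0, 0.0] rows 8.7
```

```bash
python3 -m creep '[[0,0,0,-0.05,0,0,0],[0,0,0,-0.15,0,0,0],[0,0,0,-0.27,0,0,0],[0,0,0,-0.4,0,0,0],[0,0,0,-0.53,0,0,0]]'|grep -v rot; python3 -m creep '[[0,0.1,0.008,0,0,0,0],[0,0.23,0.019,0,0,0,0],[0,0.36,0.03,0,0,0,0],[0,0.49,0.041,0,0,0,0],[0,0.62,0.051,0,0,0,0]]'|grep -v rot; python3 p.py .5234 -.0379 .26 175
```

```text
time_s: 40.03
tcp_pos: [0.5856, 0.3205, 0.2592]
wrist_force: [0.6, 0.6, -2.2]
gripper_width: 0.48
time_s: 40.45
tcp_pos: [0.5527, 0.1348, 0.2589]
wrist_force: [0.3, 0.2, -3.0]
gripper_width: 0.478
t 40.45 tcp [0.5527 0.1348 0.2589] yaw 174.99 tilt 0.28 F [ 0.3  0.2 -3. ] w 0.478 j [ 30.   16.   -5.6   0.  -68.7 -35. ]
shift [0.5822, 0.0471, -0.0016] turn [0.0013, -0.0009, -0.0001] rows 4.2
```

```bash
python3 -m creep '[[0,0.13,0.01,0,0.001,-0.001,0],[0,0.26,0.021,0,0.001,-0.001,0],[0,0.39,0.032,0,0.001,-0.001,0],[0,0.52,0.042,0,0.001,-0.001,0],[0,0.582,0.047,0,0.001,-0.001,0]]'|grep -v rot; python3 -m creep '[[0,0,0,0,0,0,0]]'|grep -v rot; python3 p.py .5234 -.0379 .115 175
```

```text
time_s: 40.87
tcp_pos: [0.5214, -0.0412, 0.259]
wrist_force: [0.0, 0.5, -2.0]
gripper_width: 0.481
time_s: 40.95
tcp_pos: [0.5199, -0.0443, 0.2586]
wrist_force: [0.8, 0.2, -2.2]
gripper_width: 0.482
t 40.95 tcp [ 0.5199 -0.0443  0.2586] yaw 174.56 tilt 0.27 F [ 0.8  0.2 -2.2] w 0.482 j [ 12.9  11.3 -11.9  -0.1 -67.  -18.4]
shift [-0.0225, -0.0119, 0.4786] turn [0.0015, -0.0002, -0.0024] rows 3.4
```

```bash
python3 -m creep '[[0,-0.022,-0.012,0.08,0.001,0,-0.002],[0,-0.022,-0.012,0.18,0.001,0,-0.002],[0,-0.022,-0.012,0.28,0.001,0,-0.002],[0,-0.022,-0.012,0.38,0.001,0,-0.002],[0,-0.022,-0.012,0.43,0.001,0,-0.002]]'|grep -v rot; python3 p.py .5234 -.0379 .103 175
```

```text
time_s: 41.37
tcp_pos: [0.5208, -0.0378, 0.1255]
wrist_force: [-1.3, 0.4, -2.5]
gripper_width: 0.48
t 41.37 tcp [ 0.5208 -0.0378  0.1255] yaw 174.88 tilt 0.49 F [-1.3  0.4 -2.5] w 0.480 j [ 13.6  19.  -22.5  -0.1 -49.  -18.7]
shift [-0.0004, -0.0092, 0.075] turn [0.0027, -0.0005, -0.0007] rows 0.5
```

```bash
python3 -m creep '[[0,0,-0.009,0.02,0.003,-0.001,-0.001],[0,0,-0.009,0.045,0.003,-0.001,-0.001],[0,0,-0.009,0.07,0.003,-0.001,-0.001],[0,0,-0.009,0.09,0.003,-0.001,-0.001],[0,0,-0.009,0.09,0.003,-0.001,-0.001]]'|grep -v rot; python3 p.py .5234 -.0379 .0945 175
```

```text
time_s: 41.78
tcp_pos: [0.5227, -0.0378, 0.0975]
wrist_force: [-0.1, 0.3, -2.8]
gripper_width: 0.484
t 41.78 tcp [ 0.5227 -0.0378  0.0975] yaw 175.05 tilt 0.10 F [-0.1  0.3 -2.8] w 0.484 j [ 13.6  21.1 -24.3  -0.1 -44.6 -18.4]
shift [-0.0, -0.0023, 0.0099] turn [0.0003, 0.0005, 0.0003] rows 0.1
```

```bash
python3 -m creep '[[0,0,-0.001,0.005,0,0,0],[0,0,-0.001,0.01,0,0,0],[0,0,-0.001,0.01,0,0,0]]'|grep -v rot; python3 -m creep '[[0,0,0,0.003,0,0,0],[0,0,0,0.003,0,0,0]]'|grep -v rot;python3 -m creep '[[0,0,0,0.002,0,0,0],[0,0,0,0.002,0,0,0]]'|grep -v rot
```

```text
time_s: 42.03
tcp_pos: [0.5232, -0.0378, 0.0947]
wrist_force: [-0.1, 0.0, -2.3]
gripper_width: 0.48
time_s: 42.2
tcp_pos: [0.5233, -0.0378, 0.0941]
wrist_force: [0.6, -0.2, -1.8]
gripper_width: 0.484
time_s: 42.37
tcp_pos: [0.5235, -0.0378, 0.0938]
wrist_force: [-1.0, 0.3, -1.3]
gripper_width: 0.477
```

```bash
python3 -m creep '[[0,0,0,0.002,0,0,0],[0,0,0,0.002,0,0,0]]'|grep -v rot; python3 -m creep '[[1,0,0,0,0,0,0],[1,0,0,0,0,0,0],[1,0,0,0,0,0,0],[1,0,0,0,0,0,0],[1,0,0,0,0,0,0]]'|grep -v rot;  python3 -m creep '[[1,0,0,-0.05,0,0,0],[1,0,0,-0.17,0,0,0],[1,0,0,-0.29,0,0,0],[1,0,0,-0.4,0,0,0],[1,0,0,-0.48,0,0,0]]'|grep -v rot; python3 p.py .48 .4 .25 175
```

```text
time_s: 42.53
tcp_pos: [0.5235, -0.0378, 0.0938]
wrist_force: [-0.7, 0.5, 2.7]
gripper_width: 0.476
time_s: 42.95
tcp_pos: [0.5237, -0.0378, 0.0938]
wrist_force: [-0.2, 0.5, -0.1]
gripper_width: 0.772
time_s: 43.37
tcp_pos: [0.5244, -0.0381, 0.2412]
wrist_force: [0.9, 1.1, 0.1]
gripper_width: 0.995
t 43.37 tcp [ 0.5244 -0.0381  0.2412] yaw 175.08 tilt 0.36 F [0.9 1.1 0.1] w 0.995 j [ 13.5  12.1 -13.4  -0.  -64.1 -18.4]
shift [-1.4423, 0.2725, -0.0274] turn [-0.0018, 0.0008, 0.0005] rows 10.6
```

Retreating to the left to compare before and after.

```bash
python3 -m creep '[[1,-0.64,0.2,-0.05,0,0,0],[1,-0.64,0.2,-0.05,0,0,0],[1,-0.64,0.2,-0.05,0,0,0],[1,-0.64,0.2,-0.05,0,0,0],[1,-0.64,0.2,-0.05,0,0,0]]'|grep -v rot; python3 -m creep '[[1,-0.64,0.2,0,0,0,0],[1,-0.64,0.2,0,0,0,0],[1,-0.64,0.2,0,0,0,0],[1,-0.64,0.2,0,0,0,0],[1,-0.64,0.2,0,0,0,0]]'|grep -v rot; python3 -m creep '[[1,-0.6,0.4,0,0,0,0],[1,-0.6,0.4,0,0,0,0],[1,-0.6,0.4,0,0,0,0],[1,-0.6,0.4,0,0,0,0],[1,-0.6,0.4,0,0,0,0]]'|grep -v rot; python3 - <<'E'
from ov import *
for c,b,f in(("top",(255,180,385,280),6),("side",(240,140,350,245),5.5)):
    im=r.capture(c);cv2.imwrite(f"pics/{c}9.png",im)
    a=cv2.imread(f"pics/{c}0.png");u0,v0,u1,v1=b
    o=np.hstack([a[v0:v1,u0:u1],im[v0:v1,u0:u1]]);cv2.imwrite(f"pics/cmp_{c}.png",cv2.resize(o,None,fx=3,fy=3,interpolation=cv2.INTER_CUBIC))
E
```

```text
time_s: 43.78
tcp_pos: [0.4803, 0.1604, 0.2569]
wrist_force: [0.4, -0.5, 0.9]
gripper_width: 1.001
time_s: 44.2
tcp_pos: [0.4359, 0.3592, 0.2572]
wrist_force: [0.4, -0.5, -0.2]
gripper_width: 1.0
time_s: 44.62
tcp_pos: [0.3352, 0.541, 0.257]
wrist_force: [0.1, -0.4, -0.6]
gripper_width: 0.996
```

View pics/cmp_top.png

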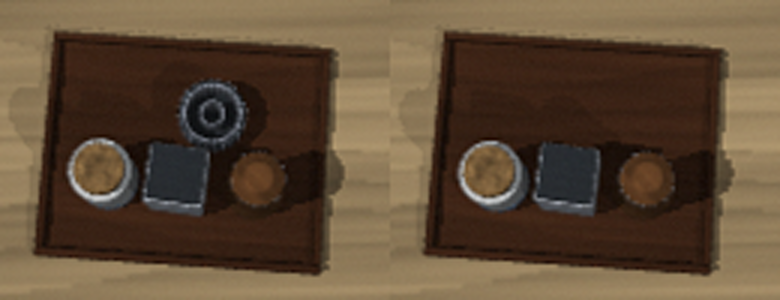

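View pics/cmp_side.png

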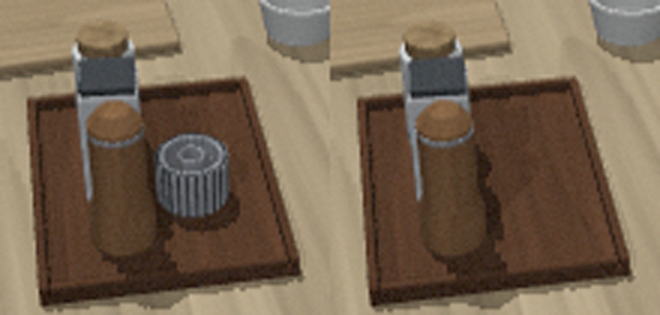

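View pics/top9.png

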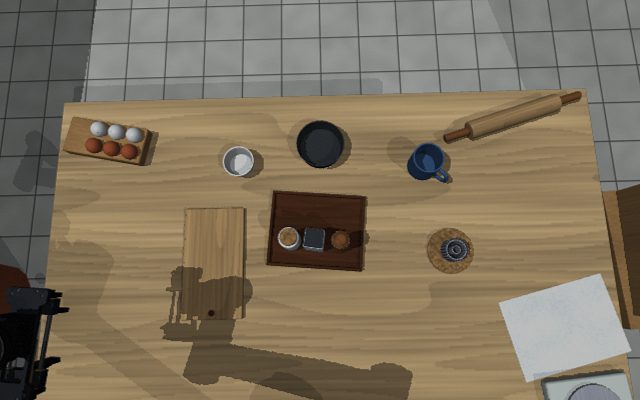

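Before and after look the same: jar (289,237), tin (314,239), mill (341,240), and the mould is on the mat at (454,250). I'll quantify the shifts.

```bash
python3 - <<'E'
from ov import *
def ecc(c,box):
    a=cv2.imread(f"pics/{c}0.png",0).astype(np.float32);b=cv2.imread(f"pics/{c}9.png",0).astype(np.float32)
    u0,v0,u1,v1=box;T=a[v0:v1,u0:u1];W=np.float32([[1,0,u0],[0,1,v0]])
    try:
        cc,W=cv2.findTransformECC(T,b,W,cv2.MOTION_TRANSLATION,(3,100,1e-5),None,3); return np.round(W[:,2]-[u0,v0],2),round(cc,3)
    except cv2.error as e: return "fail"
for n,b in dict(jar=(276,226,303,254),tin=(301,228,327,254),mill=(330,229,352,252),cake=(290,115,350,172),cup=(402,138,452,185),ram=(218,142,260,182)).items(): print("top",n,ecc("top",b))
for n,b in dict(jar=(262,145,289,160),tin=(265,157,288,172),mill=(268,172,290,226),cake=(352,162,410,206),cup=(378,232,428,292),ram=(322,128,358,160)).items(): print("side",n,ecc("side",b))
for c in("top","side"): print(c,np.round(proj(c,np.array([[.53,0,.1],[.531,0,.1],[.53,.001,.1]]))[1:]-proj(c,np.array([[.53,0,.1]])),2).tolist())
im=cv2.imread("pics/top9.png");overlay("top",im,[("mat",.4975,-.3287,0,0),("mould",.4978,-.3287,.008,0)],(415,205,485,285),6,"pics/t9.png")
E
```

```text
top jar (array([0.1, 0.9]), 0.988)
top tin (array([0.4 , 0.05]), 0.963)
top mill (array([-0.47,  0.05]), 0.99)
top cake (array([-0.01, -0.01]), 1.0)
top cup (array([-0., -0.]), 1.0)
top ram (array([-0.02,  0.01]), 0.999)
side jar (array([-0.86,  0.05]), 0.992)
side tin (array([-0.13,  0.  ]), 0.939)
side mill (array([0.15, 0.54]), 0.979)
side cake (array([-0.01, -0.01]), 0.999)
side cup (array([ 0.02, -0.05]), 0.999)
side ram (array([-0.05, -0.09]), 0.997)
top [[-0.01, -0.41], [-0.41, 0.01]]
side [[0.43, -0.07], [-0.08, -0.25]]
```

View pics/t9.png

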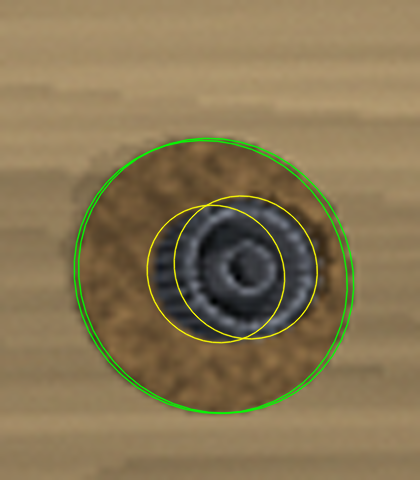

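```bash
python3 - <<'E'
from station import r
print(r.finish_job()); print(r.sense()["time_s"])
E
```

```text
the job is handed in; nothing more can be done
None
the job is handed in; nothing more can be done
```

The job is done and handed in at about 45 s. I moved the mill, tin and jar upright onto the board, set the mould in the middle of the cork mat, then put the jar, tin and mill back in the tray. I lowered each one until the wrist force showed contact before opening the gripper.

**Last checks**, comparing pictures from before and after:
- **Containers:** all three stand upright. The jar sits about 2 mm from its start, towards the robot. The tin is about 1 mm off.
- **Mill:** the two cameras disagree on direction. The top view shows about 1 mm to the left and the side view about 2 mm to the right. I left all three as they were.
- **Mould:** upright and within about 1–2 mm of the mat's centre. This is judged by eye from the outline overlaid on both views.
- **Cake tin, cup and ramekin:** unmoved, with shifts under 0.1 pixel.

**Forces:** readings at the end of each move stayed under about 6 N per axis.

**Networks:** the outlines were a few pixels off. They missed the tin once, and once marked a different object as the tin. I therefore measured positions from the pictures with the calibration instead.

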